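# Load and lock the boring jig

### The arm

A 6-joint arm with a two-finger parallel gripper is mounted at the origin on a cart in front of the work surface, level with it; the furniture and walls round the work are solid. World frame = base frame: x ahead of the robot, y to its left, z up, the work surface at z = 0. Lengths are in m, angles in rad, forces in N, time in s.
With the tool pointing down it reaches from about 0.35 to 0.975 m from the base axis. Payload 4.9 kg.
Tool frame: the origin (TCP) lies at the very end of the fingers, on their centre line; the grasp point (between the pads) lies 19 mm behind it; z points along the fingers, y is the direction in which the jaws open and shut (so a half turn about z gives the same grasp; the last joint's range is limited). The gripper opens to 85 mm and grips with 20 to 120 N. Pads are 22 mm wide; open, the fingers measure 114 mm over their backs; the gripper's body (76 mm by 85 mm) begins 54 mm behind the grasp point. The pads swing forward as they close: fully open they stand 13 mm farther back than shut.
Start: joints at [1.123, 0.053, 1.613, -0, 1.476, -0.119], TCP at [0.202, 0.592, 0.231] pointing down, gripper open.
Joint ranges: [-3.01, 3.01], [-1.01, 2.22], [0.06, 2.58], [-1.02, 4.17], [0.09, 2.62], [-3.14, 3.14]. Speed limits (rad/s): [2.57, 2.57, 3.14, 3.14, 3.14, 3.14].

### API

Orientations are given as a rotation vector (axis times angle).
In Python, from plant import manip, imaging gives the robot as it stands.
- The arm moves only by the tool send_rows, never from a script. Its argument "commands" is a list of rows, each an object with "travel": the shift along the tool's x, y, z scaled (see below), a list of three; "turn": the turn, a rotation vector about the tool's x, y, z scaled (see below), a list of three; "fingers": the opening, from 0 (shut) to 1 (fully open). In form: [{"travel": [tx, ty, tz], "turn": [ax, ay, az], "fingers": fingers}, ...]. A call has 1 to 8 rows; each row shifts and turns the commanded pose from where the row before left it, along the tool's axes as they then stand; what a row does not reach is not made up. The controller multiplies each number of a shift by 80 mm and each number of a turn by 90 degrees. A row lasts 1/10 s, in which the tool goes at most 50 mm and 8.59 degrees, less where a joint would pass 70% of its speed; a pose out of reach is approached as far as the arm can. A call with a number of a shift or a turn outside -1 to 1 is refused whole. A call with a gripper value outside its range is refused whole. The fingers move at their own pace and stop on an object; the grip force is fixed at half the most. Time passes only in rows, so rows that do not move let the fingers close. It gives the time, the measured TCP pose, the force and the opening at its end, in the units of the state.
- manip.state(): the state, without advancing time (a new reading comes with each control period).
- imaging.read_camera(name): name is "scene" or "top" or "wrist"; returns a dict with "frame" (420x560x3 uint8, blue, green, red), "depth" (420x560 float32, m along the optical axis (not along the pixel's ray), 0 where there is no reading), "vfov" (degrees; the focal length in pixels is half the picture's height over the tangent of half this angle, whatever the lens; pixels are square), "cx", "cy" (the principal point, pixels), "extrinsics" (4x4, takes a point from world to camera coordinates); the wrist camera has in their place "mount" (4x4, takes a point from camera to tool coordinates, whose origin is the TCP and whose axes are the flange's). Camera axes: x right, y down, z forward; pixel columns grow to the right and rows downward; lengths in m; the calibration is good to about 2 mm. A picture is of the moment at which its call begins: read the wrist's pose just before it.
- manip.job_done(): hands the job in, once; it reports no verdict.
The state is a dict: "clock": time; "q": joint angles; "dq": joint speeds; "joint_efforts": joint torques, N m; "ee_pos": TCP position; "orientation": TCP orientation; "force": force on the tool from outside, world axes, zero at the start; "wrist_torque": the same for the moment, N m; "gripper_width": finger opening in m.
Only numpy, scipy, OpenCV 4.12 (cv2) and the standard library are available. Lean on these libraries where they do the work, as an engineer would, in place of code of your own. Each camera call takes 0.05 s, during which the arm holds its last target. There are 200 camera calls.

### The job

Get the mallet-head blanks ready for boring: swing the jig's keeper bar fully open, set every blank that lies in a cradle down into a pocket of the jig of its own with its round recess facing up, then swing the bar closed over them and push the headed pin down through the fork and the bar's lug until its head sits flush on the fork. Let go of everything, and do not knock over the tea glass.

Things in the scene. Friction and masses are not known exactly. Their poses are not given: they have to be found in the camera images.
- blank0: pale wooden mallet-head blank, 50 x 60 x 50 mm (own x, y, z), 70 to 140 g, a round recess (26 mm wide, 10 deep) in its +z face; origin at the centre of the opposite face. Starts in a V cradle (top edges 35 mm high), length (own y) level, recess facing 45 degrees up to one side; its 50 x 50 end faces, 60 mm apart, overhang the cradle by 10 mm, free to grip. None if absent
- blank1: pale wooden mallet-head blank, 50 x 60 x 50 mm (own x, y, z), 70 to 140 g, a round recess (26 mm wide, 10 deep) in its +z face; origin at the centre of the opposite face. Starts in a V cradle (top edges 35 mm high), length (own y) level, recess facing 45 degrees up to one side; its 50 x 50 end faces, 60 mm apart, overhang the cradle by 10 mm, free to grip. None if absent
- blank2: pale wooden mallet-head blank, 50 x 60 x 50 mm (own x, y, z), 70 to 140 g, a round recess (26 mm wide, 10 deep) in its +z face; origin at the centre of the opposite face. Starts in a V cradle (top edges 35 mm high), length (own y) level, recess facing 45 degrees up to one side; its 50 x 50 end faces, 60 mm apart, overhang the cradle by 10 mm, free to grip. None if absent
- blank3: pale wooden mallet-head blank, 50 x 60 x 50 mm (own x, y, z), 70 to 140 g, a round recess (26 mm wide, 10 deep) in its +z face; origin at the centre of the opposite face. Starts in a V cradle (top edges 35 mm high), length (own y) level, recess facing 45 degrees up to one side; its 50 x 50 end faces, 60 mm apart, overhang the cradle by 10 mm, free to grip. None if absent
- jig: boring jig, a plywood board 180 (x) x 315 (y) x 18 mm screwed to the bench, origin on the bench top near the board's middle, midway between the pockets; four pockets in two rows, a hinged keeper bar that closes along the middle between the rows, and a steel fork beyond the board's +y end
- pocket0 (a point): centre of the floor of a pocket, 18 mm above the bench; the pocket is bounded by low corner stops 7 mm high, takes a blank with its 60 mm length along the jig's y (either way round) with 3 mm clearance all round; pocket centres are 74 mm apart in jig x and 116 mm in jig y
- pocket1 (a point): centre of the floor of a pocket, 18 mm above the bench; the pocket is bounded by low corner stops 7 mm high, takes a blank with its 60 mm length along the jig's y (either way round) with 3 mm clearance all round; pocket centres are 74 mm apart in jig x and 116 mm in jig y
- pocket2 (a point): centre of the floor of a pocket, 18 mm above the bench; the pocket is bounded by low corner stops 7 mm high, takes a blank with its 60 mm length along the jig's y (either way round) with 3 mm clearance all round; pocket centres are 74 mm apart in jig x and 116 mm in jig y
- pocket3 (a point): centre of the floor of a pocket, 18 mm above the bench; the pocket is bounded by low corner stops 7 mm high, takes a blank with its 60 mm length along the jig's y (either way round) with 3 mm clearance all round; pocket centres are 74 mm apart in jig x and 116 mm in jig y
- keeper (a joint): angle of the keeper bar about its upright hinge at the jig's -y end: 0 = closed at its stop, along the jig's +y over the inner edges of both rows, its end lug in the fork, holes in line; grows as it swings level towards jig +x, 1.65 = fully open; stays where left (about 1 N at the knob). 36 mm wide, middle 73 to 83 mm above the bench, 5 mm over seated blanks
- keeper_knob (a point): centre of the top end, 133 mm above the bench, of the upright round wooden knob on the keeper bar (20 mm across, 50 mm tall); 150 mm from the hinge axis
- hinge_axis (a point): point on the upright hinge axis of the keeper bar, fixed on the jig
- fork_top (a point): centre of the hole on the top face of the fork's upper ear, 58 mm above the bench; upright 16 mm holes through upper ear (10 mm thick), bar lug (12 mm) and lower ear (10 mm, underside at 18 mm)
- pin: headed steel locking pin, origin at the underside of its head flange, z up towards the head: shank 14 mm thick and 52 mm long below the origin with a tapered foot, flange 32 mm across and 4 mm thick, above it a round grip 20 mm across from 4 to 44 mm; about 120 g; stands upright in the hole of the stand
- pin_stand: loose wooden block 90 x 90 x 56 mm with an upright 16 mm hole that holds the pin; origin at the centre of its underside
- tea_glass: tea glass, 85 mm wide and 90 mm tall, a bystander standing at the front left; origin at the centre of its foot
Not all that is in view belongs to the job. Leave any green or orange look-alike of the blank0 alone.

How it is judged:
By the outcome, as a careful person would: the job done as asked, in the order asked, and still so for the second after the job is handed in, with the robot touching nothing.
Of blank0, blank1, blank2, blank3 only 3 to 4 are there at a start; the rules pass over those that are not, and their reading is None.
At some moment in a run one of pin_stand may be knocked a few centimetres aside while the robot is not near it.
It also fails if it takes over 210 s, if anything falls off the work surface, if the arm or the gripper's body presses on something with over 40 N, if the wrist force passes 120 N, or if a joint passes its speed limit or range.

## Working session

There is one attempt and no reset: what is moved stays moved. The work goes in short steps, Python scripts to look and compute and a tool call to move; the robot and the scene stay as the last step left them, time stands still between calls to the robot, and variables do not carry over. Pictures are saved under pics/ and viewed, about 12 in all and at most 16, crops included, and the job is handed in when it is done.

Besides the shell and the picture viewer there is one more tool, called by a JSON object that holds its "name" and its "arguments", one argument or row to a line. send_rows: Moves the arm, as the interface text tells. Shifts and turns lie within -1 to 1; 1 stands for 80 mm of shift or 90 degrees of turn. Its arguments: {"type":"object","properties":{"commands":{"type":"array"}},"required":["commands"]}

```bash
ls; mkdir -p pics
cat > h.py <<'E'
import numpy as np, cv2
from scipy.spatial.transform import Rotation as R
from plant import manip, imaging
def cam(n):
    s=manip.state(); c=imaging.read_camera(n); c['f']=c['frame'].shape[0]/2/np.tan(np.radians(c['vfov'])/2)
    if n=='wrist':
        T=np.eye(4);T[:3,:3]=R.from_rotvec(s['orientation']).as_matrix();T[:3,3]=s['ee_pos'];c['cw']=T@c['mount']
    else: c['cw']=np.linalg.inv(c['extrinsics'])
    return c
def ray(c,u,v):
    return c['cw'][:3,3], c['cw'][:3,:3]@np.array([(u-c['cx'])/c['f'],(v-c['cy'])/c['f'],1.])
def onz(c,u,v,z):
    o,d=ray(c,u,v); return o+d*(z-o[2])/d[2]
def cloud(c):
    d=c['depth'];v,u=np.indices(d.shape)
    p=np.stack([(u-c['cx'])/c['f']*d,(v-c['cy'])/c['f']*d,d],-1)
    return p@c['cw'][:3,:3].T+c['cw'][:3,3]
def px(c,P):
    q=np.linalg.inv(c['cw'])@np.append(P,1); return q[:2]/q[2]*c['f']+[c['cx'],c['cy']]
def save(c,n,box=None,k=1):
    im=c['frame']
    if box: x0,y0,x1,y1=box; im=im[y0:y1,x0:x1]
    if k!=1: im=cv2.resize(im,None,fx=k,fy=k,interpolation=cv2.INTER_CUBIC)
    cv2.imwrite('pics/'+n,im)
E
python3 - <<'E'
from h import *
import pickle
np.set_printoptions(precision=4,suppress=True)
for n in ['scene','top']:
    c=cam(n); save(c,n+'0.png',k=1.4); pickle.dump(c,open(n+'0.pkl','wb')); print(n,c['f'],c['cx'],c['cy'],c['cw'],(c['depth']>0).mean())
print(manip.state())
E
```

```text
pics
scene 518.0045049553623 280.8433112328137 210.85029371443812 [[ 0.6977 -0.4683  0.5421 -0.3228]
 [-0.7164 -0.4514  0.532  -0.7353]
 [-0.0044 -0.7596 -0.6504  1.0749]
 [ 0.      0.      0.      1.    ]] 0.9843792517006803
top 412.0645804785198 282.03803042018166 211.9043110731667 [[ 0.0182 -0.9969  0.077   0.407 ]
 [-0.9998 -0.0185 -0.0037  0.0634]
 [ 0.0051 -0.0769 -0.997   1.2973]
 [ 0.      0.      0.      1.    ]] 0.9958673469387755
{'clock': 0.1, 'q': array([ 1.123 ,  0.0533,  1.6142, -0.    ,  1.476 , -0.119 ]), 'dq': array([-0.0003, -0.0007, -0.003 , -0.0005, -0.002 , -0.0014]), 'joint_efforts': array([ -0.0009, -39.4904, -37.1362,  -0.0002,   0.004 ,   0.    ]), 'ee_pos': array([0.2016, 0.591 , 0.2302]), 'orientation': array([-0.514 , -3.0987,  0.0028]), 'force': array([ 0.4662, -0.3161, -0.3358]), 'wrist_torque': array([ 0.0019,  0.0079, -0.0474]), 'gripper_width': 0.08538031066535878}
```

View pics/top0.png

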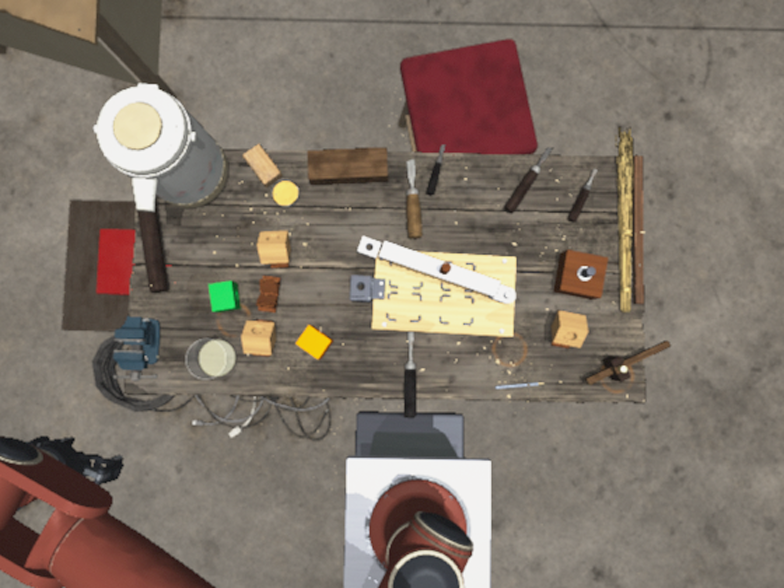

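View pics/scene0.png

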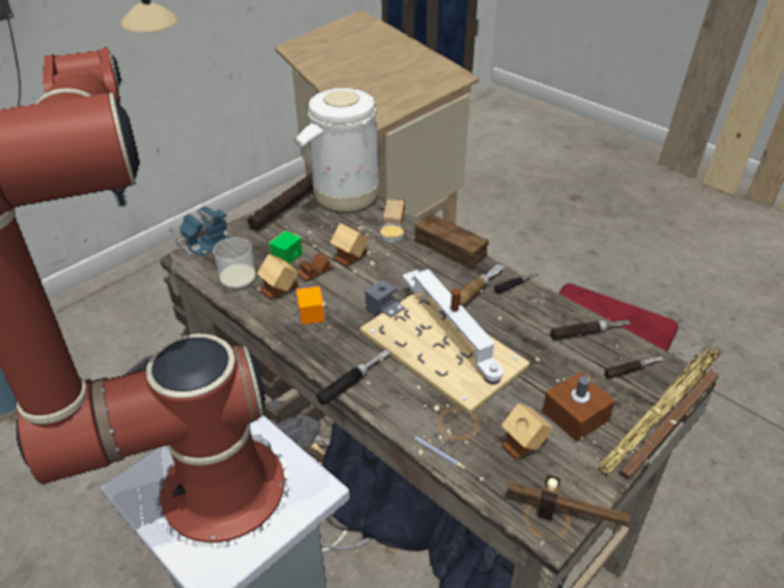

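Candidates, in 784-px top-view pixels:
- Pale blanks in cradles: (273,248), (258,338), (570,329).
- Look-alikes to leave alone: green cube (223,296), orange cube (314,342), flat pale offcut (262,163).
- The cradle at (268,293) is empty.

I'll take the three pale ones in cradles and check them in one crop montage.

Run:
```python
from h import *
import pickle
np.set_printoptions(precision=4,suppress=True)
t=pickle.load(open('top0.pkl','rb'));s=pickle.load(open('scene0.pkl','rb'))
tiles=[]
for n,c,pts in [('t',t,[(273,248),(258,338),(570,329),(438,272)]),('s',s,[(349,244),(278,275),(525,430),(470,330)])]:
    row=[]
    for i,(u,v) in enumerate(pts):
        r=28 if i<3 else (60 if n=='t' else 75)
        u=int(u/1.4);v=int(v/1.4)
        row.append(cv2.resize(c['frame'][v-r:v+r,u-r:u+r],(196,196),interpolation=cv2.INTER_CUBIC))
    tiles.append(np.hstack(row))
cv2.imwrite('pics/m1.png',np.vstack(tiles))
P=cloud(t);Ps=cloud(s)
for (u,v) in [(273,248),(258,338),(570,329)]:
    c=P[int(v/1.4),int(u/1.4)]
    for nm,Q,cc in(('top',P,t),('scene',Ps,s)):
        m=(np.hypot(Q[...,0]-c[0],Q[...,1]-c[1])<.05)&(Q[...,2]>.03)
        q=Q[m]; zt=np.percentile(q[:,2],99)
        rd=q[q[:,2]>zt-.006]; mu=rd.mean(0); w,V=np.linalg.eigh(np.cov((rd-mu)[:,:2].T)); d=V[:,1]
        e=(rd-mu)[:,:2]@d
        print(nm,mu,'ztop',zt,'dir',d,np.degrees(np.arctan2(d[1],d[0])),'ext',e.min(),e.max(),len(rd),'sd',w**.5)
```

```text
top [0.6088 0.3237 0.0818] ztop 0.08478626348171824 dir [-0.0625  0.998 ] 93.5854599206567 ext -0.030425815563968832 0.02876564820477346 62 sd [0.0035 0.0179]
scene [0.6034 0.3208 0.0826] ztop 0.084826489644284 dir [-0.1437  0.9896] 98.25933544632518 ext -0.027257431166309867 0.028175571701347032 25 sd [0.0032 0.0175]
top [0.4113 0.3481 0.0809] ztop 0.08375045797109383 dir [0.0588 0.9983] 86.6278636126239 ext -0.02854491470333031 0.030810336397075967 76 sd [0.0041 0.0177]
scene [0.4062 0.3485 0.0804] ztop 0.08330081386736986 dir [0.0921 0.9958] 84.71819759939217 ext -0.03031178261400229 0.03178866815871839 45 sd [0.0042 0.0193]
top [ 0.4426 -0.3197  0.0817] ztop 0.08479605914506151 dir [0.1653 0.9862] 80.48432569306769 ext -0.03040040385224822 0.03025157952115446 55 sd [0.0032 0.0178]
scene [ 0.4388 -0.3196  0.0818] ztop 0.08507122916664155 dir [0.1642 0.9864] 80.549470116527 ext -0.029928811285083835 0.02909186048450453 69 sd [0.0029 0.0177]
```

View pics/m1.png

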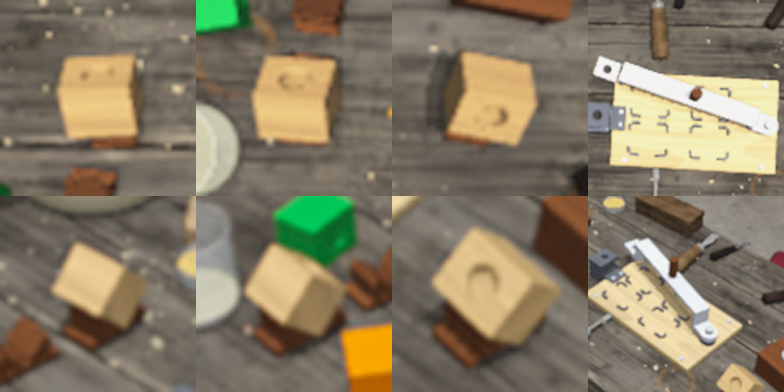

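The montage shows recess directions: the blanks at (273,248) and (258,338) face +x, away from the robot. The one at (570,329) faces −x, towards the robot. Next I measure the jig, bar, fork, pin and glass.

Run:
```python
from h import *
import pickle
np.set_printoptions(precision=4,suppress=True)
t=pickle.load(open('top0.pkl','rb'));s=pickle.load(open('scene0.pkl','rb'))
for nm,c in (('top',t),('scene',s)):
    P=cloud(c); hsv=cv2.cvtColor(c['frame'],cv2.COLOR_BGR2HSV)
    X,Y,Z=P[...,0],P[...,1],P[...,2]
    reg=(X>.3)&(X<.75)&(Y>-.3)&(Y<.25)
    b=reg&(abs(Z-.018)<.008)&(hsv[...,1]>50)&(hsv[...,2]>150)
    q=P[b]; r=cv2.minAreaRect(q[:,:2].astype(np.float32)); print(nm,'board',r,'z',np.median(q[:,2]), cv2.boxPoints(r).tolist())
    bar=reg&(Z>.065)&(Z<.092)&(hsv[...,1]<50)&(hsv[...,2]>150)
    q=P[bar]; mu=q.mean(0);w,V=np.linalg.eigh(np.cov((q-mu)[:,:2].T)); e=(q-mu)[:,:2]@V[:,1]
    print(' bar',mu,'dir',np.degrees(np.arctan2(V[1,1],V[0,1]))%180,e.min(),e.max(),'ends',mu[:2]+V[:,1]*e.min(),mu[:2]+V[:,1]*e.max())
    k=reg&(Z>.1)&(Z<.15); print(' knob',P[k].mean(0),P[k&(Z>.125)].mean(0),np.percentile(Z[k],97),k.sum())
    f=(X>.42)&(X<.62)&(Y>.07)&(Y<.25)&(Z>.04)&(Z<.064); print(' fork',P[f].mean(0),P[f].min(0),P[f].max(0),f.sum())
    st=(X>.4)&(X<.75)&(Y<-.25)&(Y>-.5)&(abs(Z-.056)<.006)&(hsv[...,1]>120); q=P[st]; print(' stand',cv2.minAreaRect(q[:,:2].astype(np.float32)),np.median(q[:,2]))
    pn=(X>.4)&(X<.75)&(Y<-.25)&(Y>-.5)&(Z>.075)&(hsv[...,1]<80); print(' pin',P[pn].mean(0),P[pn].max(0),pn.sum())
    g=(X>.25)&(X<.5)&(Y>.36)&(Y<.6)&(Z>.02)&(Z<.12); print(' glass',P[g].mean(0),P[g].min(0),P[g].max(0),g.sum())
```

```text
top board ((0.5774426460266113, -0.04255861043930054), (0.5232283473014832, 0.3178183436393738), 87.99374389648438) z 0.018228645311959668 [[0.40947213768959045, -0.29844921827316284], [0.7270956635475159, -0.309575617313385], [0.7454131841659546, 0.21333199739456177], [0.4277896285057068, 0.22445839643478394]]
 bar [ 0.5637 -0.0344  0.0831] dir 71.67629719585126 -0.13140266147157803 0.13036511664563155 ends [ 0.5224 -0.1591] [0.6047 0.0894]
 knob [ 0.5597 -0.0434  0.1295] [ 0.5609 -0.0444  0.1334] 0.13771802733714236 48
 fork [0.5299 0.1423 0.0539] [0.4207 0.0877 0.0404] [0.6196 0.2482 0.0635] 400
 stand ((0.5083673000335693, -0.3399296700954437), (0.08971493691205978, 0.19832493364810944), 80.01207733154297) 0.055978804866748666
 pin [ 0.5615 -0.3476  0.0951] [ 0.5717 -0.3406  0.1049] 51
 glass [0.3995 0.4789 0.0614] [0.3205 0.3601 0.0201] [0.4997 0.5999 0.098 ] 1203
scene board ((0.48591405153274536, -0.0016130506992340088), (0.49395567178726196, 0.2466045767068863), 89.3927230834961) z 0.01882126621044411 [[0.3600010275840759, -0.24727016687393188], [0.6065917611122131, -0.24988386034965515], [0.6118270754814148, 0.24404406547546387], [0.3652363419532776, 0.24665775895118713]]
 bar [ 0.5548 -0.0483  0.083 ] dir 72.11433211911684 -0.11836596844095697 0.14883651884565488 ends [ 0.5185 -0.1609] [0.6005 0.0933]
 knob [ 0.5549 -0.0471  0.1209] [ 0.5567 -0.046   0.1317] 0.13580034920268602 83
 fork [0.5278 0.133  0.0534] [0.4207 0.0818 0.0401] [0.6188 0.2497 0.0639] 346
 stand ((0.5598836541175842, -0.35170888900756836), (0.09114726632833481, 0.09619934856891632), 80.50778198242188) 0.0569455917223769
 pin [ 0.5522 -0.3507  0.0923] [ 0.5688 -0.2893  0.1055] 85
 glass [0.385  0.475  0.0579] [0.3148 0.3601 0.0201] [0.5    0.6    0.0981] 1515
```

{"name": "send_rows", "arguments": {
  "commands": [
    {"travel": [0, 0, 0], "turn": [0, 0, 0.09], "fingers": 1},
    {"travel": [0, 0, 0], "turn": [0, 0, 0.09], "fingers": 1},
    {"travel": [0, 0, 0], "turn": [0, 0, 0.09], "fingers": 1},
    {"travel": [0, 0, 0], "turn": [0, 0, 0.09], "fingers": 1},
    {"travel": [0, 0, 0], "turn": [0, 0, 0.09], "fingers": 1},
    {"travel": [0, 0, 0], "turn": [0, 0, 0.09], "fingers": 1},
    {"travel": [0, 0, 0], "turn": [0, 0, 0.09], "fingers": 1},
    {"travel": [0, 0, 0], "turn": [0, 0, 0.09], "fingers": 1}
  ]
}}

```text
clock: 0.9
ee_pos: [0.2016, 0.5912, 0.2305]
orientation: [2.101, 2.335, -0.002]
force: [1.0, 0.2, -0.6]
gripper_width: 0.0856
```

{"name": "send_rows", "arguments": {
  "commands": [
    {"travel": [0, 0, 0], "turn": [0, 0, 0.09], "fingers": 1},
    {"travel": [0, 0, 0], "turn": [0, 0, 0.09], "fingers": 1},
    {"travel": [0, 0, 0], "turn": [0, 0, 0.09], "fingers": 1},
    {"travel": [-0.38, 0.42, 0], "turn": [0, 0, 0], "fingers": 1},
    {"travel": [-0.38, 0.42, 0], "turn": [0, 0, 0], "fingers": 1},
    {"travel": [-0.38, 0.42, 0], "turn": [0, 0, 0], "fingers": 1},
    {"travel": [-0.38, 0.42, 0], "turn": [0, 0, 0], "fingers": 1},
    {"travel": [-0.38, 0.42, 0], "turn": [0, 0, 0], "fingers": 1}
  ]
}}

```text
clock: 1.7
ee_pos: [0.3151, 0.3934, 0.2308]
orientation: [2.54, 1.849, -0.001]
force: [1.1, 0.5, 0.3]
gripper_width: 0.0858
```

{"name": "send_rows", "arguments": {
  "commands": [
    {"travel": [-0.38, 0.42, 0], "turn": [0, 0, 0], "fingers": 1},
    {"travel": [-0.38, 0.42, 0], "turn": [0, 0, 0], "fingers": 1},
    {"travel": [-0.38, 0.42, 0], "turn": [0, 0, 0], "fingers": 1},
    {"travel": [-0.38, 0.42, 0], "turn": [0, 0, 0], "fingers": 1},
    {"travel": [-0.38, 0.42, 0], "turn": [0, 0, 0], "fingers": 1},
    {"travel": [-0.38, 0.42, 0], "turn": [0, 0, 0], "fingers": 1},
    {"travel": [-0.38, 0.42, 0], "turn": [0, 0, 0], "fingers": 1},
    {"travel": [-0.38, 0.42, 0], "turn": [0, 0, 0], "fingers": 1}
  ]
}}

```text
clock: 2.5
ee_pos: [0.496, 0.0792, 0.2309]
orientation: [-2.541, -1.847, 0.0]
force: [-0.0, 0.1, -0.2]
gripper_width: 0.0855
```

{"name": "send_rows", "arguments": {
  "commands": [
    {"travel": [-0.3, 0.3, 0], "turn": [0, 0, 0], "fingers": 1},
    {"travel": [0, 0, 0], "turn": [0, 0, 0], "fingers": 1},
    {"travel": [0, 0, 0], "turn": [0, 0, 0], "fingers": 1}
  ]
}}

```text
clock: 2.8
ee_pos: [0.5108, 0.0504, 0.2307]
orientation: [-2.541, -1.845, 0.001]
force: [0.5, 0.2, 0.4]
gripper_width: 0.0854
```

```bash
cat >> h.py <<'E'
np.set_printoptions(precision=4,suppress=True)
def rel(p=None,Rw=None):
    "print tool-frame shift (80mm units) and turn (90deg units) from the measured pose"
    s=manip.state();R0=R.from_rotvec(s['orientation'])
    if p is not None:
        d=R0.inv().apply(np.array(p)-s['ee_pos'])/.08; print('shift',d,'rows>=',np.linalg.norm(d)*80/50)
    if Rw is not None:
        w=(R0.inv()*Rw).as_rotvec()/(np.pi/2); print('turn',w,'rows>=',np.linalg.norm(w)*90/8.59)
        if p is not None: print('shift after turn',Rw.inv().apply(np.array(p)-s['ee_pos'])/.08)
def down(phi):  # tool down, jaw (tool y) at world angle phi deg
    f=np.radians(phi);y=np.array([np.cos(f),np.sin(f),0]);z=np.array([0,0,-1.]);return R.from_matrix(np.stack([np.cross(y,z),y,z],1))
E
python3 - <<'E'
from h import *
c=cam('wrist');save(c,'w1.png');P=cloud(c);Z=P[...,2];hsv=cv2.cvtColor(c['frame'],cv2.COLOR_BGR2HSV)
print('cam at',c['cw'][:3,3],c['cw'][:3,2],manip.state()['q'])
m=(Z>.127)&(Z<.145)&(hsv[...,1]>80);q=P[m];print('knob',q.mean(0),q.min(0),q.max(0),m.sum())
rel([.559,-.045,.096])
E
```

```text
cam at [0.5322 0.1152 0.3722] [-0.0847 -0.2586 -0.9623] [-0.0455 -0.2181  1.8687  0.0005  1.4922  0.2676]
knob [ 0.5584 -0.0427  0.132 ] [ 0.5511 -0.0531  0.1295] [ 0.5652 -0.0354  0.1333] 208
shift [-0.9572  0.9479  1.6836] rows>= 3.4499399039965675
```

View pics/w1.png

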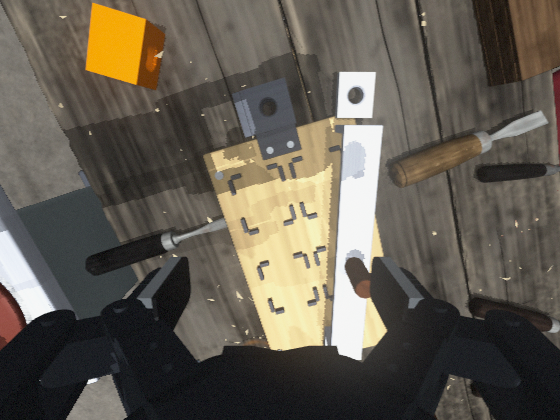

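The wrist view shows the knob at (357,278), the fork hole at (268,106) and the corner stops of both rows. I'll grip the knob now.

{"name": "send_rows", "arguments": {
  "commands": [
    {"travel": [-0.32, 0.31, 0], "turn": [0, 0, 0], "fingers": 1},
    {"travel": [-0.32, 0.31, 0], "turn": [0, 0, 0], "fingers": 1},
    {"travel": [-0.32, 0.31, 0], "turn": [0, 0, 0], "fingers": 1},
    {"travel": [0, 0, 0.4], "turn": [0, 0, 0], "fingers": 1},
    {"travel": [0, 0, 0.4], "turn": [0, 0, 0], "fingers": 1},
    {"travel": [0, 0, 0.4], "turn": [0, 0, 0], "fingers": 1},
    {"travel": [0, 0, 0.4], "turn": [0, 0, 0], "fingers": 1},
    {"travel": [0, 0, 0], "turn": [0, 0, 0], "fingers": 1}
  ]
}}

```text
clock: 3.65
ee_pos: [0.5539, -0.0428, 0.0978]
orientation: [-2.532, -1.846, 0.011]
force: [-0.3, 0.1, -0.4]
gripper_width: 0.0852
```

{"name": "send_rows", "arguments": {
  "commands": [
    {"travel": [0, 0, 0], "turn": [0, 0, 0], "fingers": 0.1},
    {"travel": [0, 0, 0], "turn": [0, 0, 0], "fingers": 0.1},
    {"travel": [0, 0, 0], "turn": [0, 0, 0], "fingers": 0.1},
    {"travel": [0, 0, 0], "turn": [0, 0, 0], "fingers": 0.1},
    {"travel": [0, 0, 0], "turn": [0, 0, 0], "fingers": 0.1},
    {"travel": [0, 0, 0], "turn": [0, 0, 0], "fingers": 0.1},
    {"travel": [0, 0, 0], "turn": [0, 0, 0], "fingers": 0.1},
    {"travel": [0, 0, 0], "turn": [0, 0, 0], "fingers": 0.1}
  ]
}}

```text
clock: 4.45
ee_pos: [0.5593, -0.0454, 0.105]
orientation: [2.539, 1.847, 0.003]
force: [0.1, 0.9, 5.5]
gripper_width: 0.0185
```

{"name": "send_rows", "arguments": {
  "commands": [
    {"travel": [0, 0, -0.08], "turn": [0, 0, 0], "fingers": 0.1},
    {"travel": [-0.02, 0.264, 0], "turn": [0, 0, 0.09], "fingers": 0.1},
    {"travel": [-0.02, 0.264, 0], "turn": [0, 0, 0.09], "fingers": 0.1},
    {"travel": [-0.02, 0.264, 0], "turn": [0, 0, 0.09], "fingers": 0.1},
    {"travel": [-0.02, 0.264, 0], "turn": [0, 0, 0.09], "fingers": 0.1},
    {"travel": [0, 0, 0], "turn": [0, 0, 0], "fingers": 0.1}
  ]
}}

```text
clock: 5.05
ee_pos: [0.6272, -0.092, 0.1054]
orientation: [-2.953, -1.06, 0.001]
force: [7.2, 3.5, -14.6]
gripper_width: 0.0183
```

Run:
```python
from h import *
s=manip.state();print(s['force'],s['wrist_torque'],s['ee_pos'],s['q'])
h=np.array([.513,-.188]);d=s['ee_pos'][:2]-h;print(np.hypot(*d),np.degrees(np.arctan2(d[1],d[0])))
```

```text
[  7.2158   3.543  -14.5742] [ 0.5442 -1.1344  0.2046] [ 0.6272 -0.092   0.1054] [-0.2642  0.18    1.6924  0.0028  1.2722  0.6164]
0.14915908006834347 40.057568311935164
```

{"name": "send_rows", "arguments": {
  "commands": [
    {"travel": [0, 0, 0.05], "turn": [0, 0, 0], "fingers": 0.1},
    {"travel": [-0.02, 0.264, 0], "turn": [0, 0, 0.09], "fingers": 0.1},
    {"travel": [-0.02, 0.264, 0], "turn": [0, 0, 0.09], "fingers": 0.1},
    {"travel": [-0.02, 0.264, 0], "turn": [0, 0, 0.09], "fingers": 0.1},
    {"travel": [-0.02, 0.264, 0], "turn": [0, 0, 0.09], "fingers": 0.1},
    {"travel": [0, 0, 0], "turn": [0, 0, 0], "fingers": 0.1}
  ]
}}

```text
clock: 5.65
ee_pos: [0.6601, -0.1714, 0.1053]
orientation: [-3.136, -0.192, 0.0]
force: [1.9, -0.0, -2.9]
gripper_width: 0.0184
```

Run:
```python
from h import *
s=manip.state();print(s['force'],s['wrist_torque'],s['ee_pos'],s['q'])
h=np.array([.513,-.188]);d=s['ee_pos'][:2]-h;print(np.hypot(*d),np.degrees(np.arctan2(d[1],d[0])))
c=cam('top');P=cloud(c);X,Y,Z=P[...,0],P[...,1],P[...,2];hsv=cv2.cvtColor(c['frame'],cv2.COLOR_BGR2HSV)
b=(abs(Z-.018)<.009)&(hsv[...,1]>50)&(hsv[...,2]>140)&(hsv[...,0]>12)&(hsv[...,0]<35)
b=(b&(X>.38)&(X<.66)&(Y>-.23)&(Y<.2)).astype(np.uint8)
n,l,st,ce=cv2.connectedComponentsWithStats(cv2.morphologyEx(b,cv2.MORPH_OPEN,np.ones((3,3))));i=1+np.argmax(st[1:,4])
cn=max(cv2.findContours((l==i).astype(np.uint8),0,1)[0],key=cv2.contourArea)
q=np.array([onz(c,u,v,.018)[:2] for u,v in cn[:,0]],np.float32);r=cv2.minAreaRect(q);print(r,cv2.boxPoints(r).tolist())
cv2.imwrite('pics/top1.png',cv2.resize(c['frame'][130:290,230:430],None,fx=3,fy=3))
```

```text
[ 1.8699 -0.0216 -2.8733] [ 0.3256 -0.1499 -0.1022] [ 0.6601 -0.1714  0.1053] [-0.3631  0.2836  1.5708  0.      1.2875  1.0851]
0.14806931070768084 6.422929093566034
((0.5173619389533997, -0.03289005160331726), (0.14801406860351562, 0.22547784447669983), 69.88976287841797) [[0.3860507607460022, -0.06362234801054001], [0.5977818369865417, -0.14114782214164734], [0.6486731171607971, -0.002157755196094513], [0.43694204092025757, 0.07536771893501282]]
```

{"name": "send_rows", "arguments": {
  "commands": [
    {"travel": [-0.005, 0.132, 0], "turn": [0, 0, 0.045], "fingers": 0.1},
    {"travel": [-0.005, 0.132, 0], "turn": [0, 0, 0.045], "fingers": 0.1},
    {"travel": [0, 0, 0], "turn": [0, 0, 0], "fingers": 0.1}
  ]
}}

```text
clock: 6.0
ee_pos: [0.6608, -0.1905, 0.1054]
orientation: [-3.141, 0.021, 0.001]
force: [0.6, -1.3, -2.7]
gripper_width: 0.0179
```

{"name": "send_rows", "arguments": {
  "commands": [
    {"travel": [0, 0.05, 0], "turn": [0, 0, 0.015], "fingers": 0.1},
    {"travel": [0, 0, 0], "turn": [0, 0, 0], "fingers": 0.1}
  ]
}}

```text
clock: 6.2
ee_pos: [0.6606, -0.194, 0.1053]
orientation: [-3.14, 0.058, 0.002]
force: [-0.7, 0.4, -1.2]
gripper_width: 0.0182
```

{"name": "send_rows", "arguments": {
  "commands": [
    {"travel": [0, 0.06, 0], "turn": [0, 0, 0.02], "fingers": 0.1},
    {"travel": [0, 0, 0], "turn": [0, 0, 0], "fingers": 0.1}
  ]
}}

```text
clock: 6.4
ee_pos: [0.6602, -0.1993, 0.1053]
orientation: [-3.139, 0.11, 0.003]
force: [-1.8, 0.4, -2.3]
gripper_width: 0.0183
```

{"name": "send_rows", "arguments": {
  "commands": [
    {"travel": [0, 0.06, 0], "turn": [0, 0, 0.02], "fingers": 0.1},
    {"travel": [0, 0, 0], "turn": [0, 0, 0], "fingers": 0.1}
  ]
}}

```text
clock: 6.6
ee_pos: [0.6598, -0.203, 0.1053]
orientation: [-3.134, 0.161, 0.004]
force: [-3.6, 5.7, 0.2]
gripper_width: 0.0181
```

{"name": "send_rows", "arguments": {
  "commands": [
    {"travel": [0, 0.04, 0], "turn": [0, 0, 0.01], "fingers": 0.1},
    {"travel": [0, 0, 0], "turn": [0, 0, 0], "fingers": 0.1}
  ]
}}

```text
clock: 6.8
ee_pos: [0.6598, -0.203, 0.1053]
orientation: [-3.128, 0.182, 0.005]
force: [-4.1, 13.3, 1.5]
gripper_width: 0.0183
```

{"name": "send_rows", "arguments": {
  "commands": [
    {"travel": [0, 0, 0], "turn": [0, 0, 0], "fingers": 1},
    {"travel": [0, 0, 0], "turn": [0, 0, 0], "fingers": 1},
    {"travel": [0, 0, 0], "turn": [0, 0, 0], "fingers": 1},
    {"travel": [0, 0, 0], "turn": [0, 0, 0], "fingers": 1},
    {"travel": [0, 0, -0.4], "turn": [0, 0, 0], "fingers": 1},
    {"travel": [0, 0, -0.4], "turn": [0, 0, 0], "fingers": 1},
    {"travel": [0, 0, -0.4], "turn": [0, 0, 0], "fingers": 1},
    {"travel": [0, 0, -0.4], "turn": [0, 0, 0], "fingers": 1}
  ]
}}

```text
clock: 7.6
ee_pos: [0.6605, -0.2078, 0.2354]
orientation: [3.136, -0.184, 0.001]
force: [0.7, -0.5, 0.8]
gripper_width: 0.0856
```

{"name": "send_rows", "arguments": {
  "commands": [
    {"travel": [0, 0, -0.4], "turn": [0, 0, -0.073], "fingers": 1},
    {"travel": [-0.5, -0.36, -0.4], "turn": [0, 0, 0], "fingers": 1},
    {"travel": [-0.5, -0.36, 0], "turn": [0, 0, 0], "fingers": 1},
    {"travel": [-0.5, -0.36, 0], "turn": [0, 0, 0], "fingers": 1},
    {"travel": [-0.5, -0.36, 0], "turn": [0, 0, 0], "fingers": 1},
    {"travel": [-0.5, -0.36, 0], "turn": [0, 0, 0], "fingers": 1},
    {"travel": [-0.5, -0.36, 0], "turn": [0, 0, 0], "fingers": 1},
    {"travel": [0, 0, 0], "turn": [0, 0, 0], "fingers": 1}
  ]
}}

```text
clock: 8.4
ee_pos: [0.4235, -0.0361, 0.2933]
orientation: [3.141, 0.0, 0.004]
force: [1.0, -0.1, 0.7]
gripper_width: 0.0851
```

Run:
```python
from h import *
import pickle
for i in range(3): s=manip.state()
c=cam('wrist');save(c,'w2.png',k=1.4);pickle.dump(c,open('w2.pkl','wb'))
print(s['ee_pos'],s['q'],c['cw'][:3,3])
```

```text
[ 0.4235 -0.0361  0.2933] [-0.2608 -0.4829  1.9675  0.0004  1.6547  1.3099] [ 0.4918 -0.0365  0.4349]
```

View pics/w2.png

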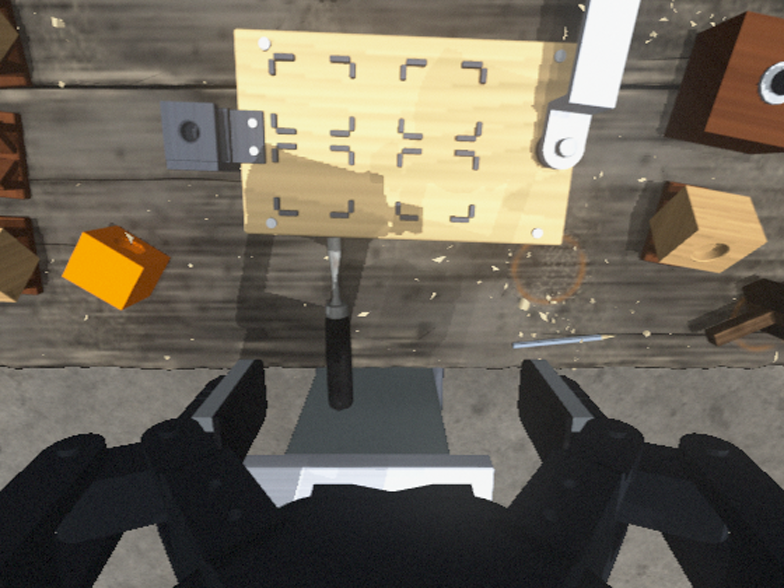

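Run:
```python
from h import *
import pickle
c=pickle.load(open('w2.pkl','rb'));g=cv2.cvtColor(c['frame'],cv2.COLOR_BGR2GRAY);hsv=cv2.cvtColor(c['frame'],cv2.COLOR_BGR2HSV)
m=((hsv[...,1]<90)&(g<125)).astype(np.uint8); m[:, :185]=0;m[:,360:]=0;m[165:]=0;m[:30]=0
n,l,st,ce=cv2.connectedComponentsWithStats(m);L=[]
for i in range(1,n):
    x,y,w,h,a=st[i]
    if 25<a<250 and w<30 and h<30: L.append((x+w/2-.5,y+h/2-.5)); print(L[-1],w,h,a)
L=np.array(L);Q=np.array([onz(c,u,v,.025) for u,v in L]); print(len(L))
if len(L)==16:
    o=Q.mean(0);print('centre',o)
    A=[Q[(Q[:,0]>o[0])==(a>0)] for a in(-1,1)]
    cen={}
    for sx,S in zip((-1,1),A):
        S=S[np.argsort(S[:,1])]
        # groups by y gap: 4 smallest then 4 largest
        cen[(sx,-1)]=S[:4].mean(0);cen[(sx,1)]=S[4:].mean(0)
    for k,v in cen.items(): print(k,v)
    d=(cen[(1,1)]+cen[(-1,1)]-cen[(1,-1)]-cen[(-1,-1)])/2;print('ydir',np.degrees(np.arctan2(d[1],d[0])),np.linalg.norm(d))
    d=(cen[(1,1)]+cen[(1,-1)]-cen[(-1,1)]-cen[(-1,-1)])/2;print('xdir',np.degrees(np.arctan2(d[1],d[0])),np.linalg.norm(d))
P=cloud(c);print('fork hole',onz(c,189/1.4,131/1.4,.058),'z near',P[int(115/1.4),int(185/1.4)],'hinge',onz(c,565/1.4,147/1.4,.09),P[105,403],'board',P[90,230],'stand',P[60,530])
```

```text
(np.float64(201.5), np.float64(46.0)) 16 15 53
(np.float64(337.5), np.float64(52.0)) 16 15 46
(np.float64(197.5), np.float64(109.5)) 8 12 59
(np.float64(204.0), np.float64(147.5)) 19 14 113
(np.float64(244.0), np.float64(149.0)) 17 13 101
(np.float64(290.5), np.float64(151.5)) 16 12 83
6
fork hole [0.5259 0.1317 0.058 ] z near [0.5385 0.1339 0.0571] hinge [ 0.5115 -0.1704  0.09  ] [ 0.5135 -0.1833  0.055 ] board [0.534  0.0271 0.0168] stand [ 0.5622 -0.3227  0.0559]
```

Run:
```python
from h import *
import pickle
c=pickle.load(open('w2.pkl','rb'));g=cv2.cvtColor(c['frame'],cv2.COLOR_BGR2GRAY)
m=(g<.72*cv2.medianBlur(g,41).astype(float)).astype(np.uint8); m[:, :190]=0;m[:,352:]=0;m[162:]=0;m[:36]=0
n,l,st,ce=cv2.connectedComponentsWithStats(m);L=[]
for i in range(1,n):
    x,y,w,h,a=st[i]
    if a>25 and 8<w<30 and 8<h<30: L.append((x+w/2-.5,y+h/2-.5)); print(L[-1],w,h,a)
L=np.array(L);Q=np.array([onz(c,u,v,.025) for u,v in L]); print(len(L))
if len(L)==16:
    o=Q.mean(0);print('centre',o)
    cen={}
    for sx in(-1,1):
        S=Q[(Q[:,0]>o[0])==(sx>0)];S=S[np.argsort(S[:,1])]
        cen[(sx,-1)]=S[:4].mean(0);cen[(sx,1)]=S[4:].mean(0)
    for k,v in cen.items(): print(k,v)
    d=(cen[(1,1)]+cen[(-1,1)]-cen[(1,-1)]-cen[(-1,-1)])/2;print('ydir',np.degrees(np.arctan2(d[1],d[0])),np.linalg.norm(d))
    d=(cen[(1,1)]+cen[(1,-1)]-cen[(-1,1)]-cen[(-1,-1)])/2;print('xdir',np.degrees(np.arctan2(d[1],d[0])),np.linalg.norm(d))
```

```text
(np.float64(201.0), np.float64(45.5)) 19 16 141
(np.float64(244.5), np.float64(47.5)) 18 16 120
(np.float64(295.0), np.float64(49.5)) 19 16 127
(np.float64(338.0), np.float64(51.5)) 19 16 135
(np.float64(202.0), np.float64(88.0)) 19 15 106
(np.float64(244.5), np.float64(90.0)) 18 15 102
(np.float64(292.5), np.float64(92.0)) 18 15 99
(np.float64(334.0), np.float64(93.5)) 19 14 106
(np.float64(244.0), np.float64(110.5)) 17 14 87
(np.float64(292.0), np.float64(112.5)) 17 14 88
(np.float64(333.0), np.float64(114.0)) 17 15 102
(np.float64(204.0), np.float64(147.5)) 17 14 95
(np.float64(244.0), np.float64(149.0)) 17 13 93
(np.float64(291.5), np.float64(151.5)) 18 12 124
(np.float64(329.5), np.float64(152.0)) 18 13 95
15
```

Run:
```python
from h import *
import pickle
c=pickle.load(open('w2.pkl','rb'))
L=[(201,45.5),(244.5,47.5),(295,49.5),(338,51.5),(202,88),(244.5,90),(292.5,92),(334,93.5),(203,108.5),(244,110.5),(292,112.5),(333,114),(204,147.5),(244,149),(291.5,151.5),(329.5,152)]
Q=np.array([onz(c,u,v,.025) for u,v in L]).reshape(4,4,3)
M=lambda a:a.reshape(-1,3).mean(0)
p={'far+y':M(Q[:2,:2]),'far-y':M(Q[:2,2:]),'near+y':M(Q[2:,:2]),'near-y':M(Q[2:,2:])}
for k in p: print(k,p[k])
d=(p['far+y']+p['near+y']-p['far-y']-p['near-y'])/2;print(np.degrees(np.arctan2(d[1],d[0])),np.linalg.norm(d))
d=(p['far+y']+p['far-y']-p['near+y']-p['near-y'])/2;print(np.degrees(np.arctan2(d[1],d[0])),np.linalg.norm(d)); print(M(Q))
# board corners
for u,v in [(235,29),(243,233),(561,244),(577,44)]: print(onz(c,u/1.4,v/1.4,.018))
rel([.608,.323,.25],down(-86.4))
```

```text
far+y [0.5586 0.0334 0.025 ]
far-y [ 0.5542 -0.0808  0.025 ]
near+y [0.4852 0.0361 0.025 ]
near-y [ 0.4806 -0.0786  0.025 ]
87.7586235658845 0.1145290450276337
-1.880752300106319 0.0735036292407465
[ 0.5196 -0.0225  0.025 ]
[0.6126 0.099  0.018 ]
[0.4356 0.1086 0.018 ]
[ 0.4248 -0.2043  0.018 ]
[ 0.6012 -0.1995  0.018 ]
shift [ 2.2766 -4.5075  0.5488] rows>= 8.127294050233633
turn [ 0.0008 -0.0022 -0.0405] rows>= 0.42487062164054445
shift after turn [ 2.5603 -4.353   0.546 ]
```

{"name": "send_rows", "arguments": {
  "commands": [
    {"travel": [-0.02, -0.58, 0], "turn": [0, 0, 0], "fingers": 1},
    {"travel": [-0.02, -0.58, 0], "turn": [0, 0, 0], "fingers": 1},
    {"travel": [-0.02, -0.58, 0], "turn": [0, 0, 0], "fingers": 1},
    {"travel": [-0.02, -0.58, 0], "turn": [0, 0, 0], "fingers": 1},
    {"travel": [-0.02, -0.58, 0], "turn": [0, 0, 0], "fingers": 1},
    {"travel": [-0.02, -0.58, 0], "turn": [0, 0, 0], "fingers": 1},
    {"travel": [-0.02, -0.58, 0], "turn": [0, 0, 0], "fingers": 1},
    {"travel": [-0.02, -0.58, 0], "turn": [0, 0, 0], "fingers": 1}
  ]
}}

```text
clock: 9.25
ee_pos: [0.4159, 0.3351, 0.2931]
orientation: [-3.141, 0.004, -0.002]
force: [1.2, -0.2, 1.1]
gripper_width: 0.0854
```

{"name": "send_rows", "arguments": {
  "commands": [
    {"travel": [0, 0, 0], "turn": [0, 0, 0], "fingers": 1},
    {"travel": [0, 0, 0], "turn": [0, 0, 0], "fingers": 1}
  ]
}}

```text
clock: 9.45
ee_pos: [0.4156, 0.3337, 0.2925]
orientation: [3.141, -0.001, -0.001]
force: [0.5, 0.4, -0.1]
gripper_width: 0.0853
```

```bash
cat > bl.py <<'E'
from h import *
def blank(P,hsv,c0,r=.06):
    "faces of a cradled blank from a point cloud: fit the two 45-deg planes, intersect to the ridge"
    m=(np.hypot(P[...,0]-c0[0],P[...,1]-c0[1])<r)&(P[...,2]>.052)&(P[...,2]<.1)&(hsv[...,0]>10)&(hsv[...,0]<28)
    q=P[m]
    if len(q)<30: print('few',len(q)); return
    mu=q.mean(0); rd=q[q[:,2]>np.percentile(q[:,2],80)]; w,V=np.linalg.eigh(np.cov((rd-rd.mean(0))[:,:2].T)); d=V[:,1]
    if d[1]<0:d=-d
    for it in range(4):
        nrm=np.array([d[1],-d[0]])       # +x side
        a=(q[:,:2]-mu[:2])@nrm; b=(q[:,:2]-mu[:2])@d
        top=np.percentile(q[:,2],99)
        # two planes z = h -/+ (a-a0)
        hs=[];a0=np.median(a[q[:,2]>top-.004])
        pl=[]
        for s in(1,-1):
            k=(s*(a-a0)>.004)&(s*(a-a0)<.026)
            co=np.linalg.lstsq(np.c_[a[k],b[k],np.ones(k.sum())],q[k,2],rcond=None)[0]
            rs=q[k,2]-np.c_[a[k],b[k],np.ones(k.sum())]@co; kk=np.where(k)[0][abs(rs)<.003]
            co=np.linalg.lstsq(np.c_[a[kk],b[kk],np.ones(len(kk))],q[kk,2],rcond=None)[0]; pl.append((co,len(kk)))
        (c1,n1),(c2,n2)=pl
        if n1<15 or n2<15: print('one face only',pl); return
        # ridge: c1.a+.. = c2 -> a = a(b)
        sl=-(c1[1]-c2[1])/(c1[0]-c2[0]); d=d+nrm*sl; d/=np.linalg.norm(d)
    nrm=np.array([d[1],-d[0]]);a=(q[:,:2]-mu[:2])@nrm; b=(q[:,:2]-mu[:2])@d
    A=-(c1[2]-c2[2])/(c1[0]-c2[0]); H=c1[0]*A+c1[2]
    k=abs(a-A)<.02; lo,hi=np.percentile(b[k],[.5,99.5])
    cen=mu[:2]+nrm*A+d*(lo+hi)/2
    print('ridge centre',cen,'z',H,'len',hi-lo,'dir',np.degrees(np.arctan2(d[1],d[0])),'slopes',c1[0],c2[0],'n',n1,n2)
    return cen,H
E
python3 - <<'E'
from bl import *
import pickle
manip.state();c=cam('wrist');pickle.dump(c,open('w3.pkl','wb'));save(c,'w3.png');P=cloud(c);hsv=cv2.cvtColor(c['frame'],cv2.COLOR_BGR2HSV)
print(manip.state()['ee_pos'])
for c0 in [(.608,.323),(.411,.348)]: blank(P,hsv,c0)
t=pickle.load(open('top0.pkl','rb'));P=cloud(t);hsv=cv2.cvtColor(t['frame'],cv2.COLOR_BGR2HSV)
for c0 in [(.608,.323),(.411,.348),(.442,-.32)]: blank(P,hsv,c0)
E
```

```text
[0.4156 0.3328 0.2927]
one face only [(array([0., 0., 0.]), 0), (array([0.9817, 0.0212, 0.066 ]), 1521)]
ridge centre [0.4098 0.3505] z 0.08086647558743382 len 0.05945355941321327 dir 87.01684607349131 slopes -0.9627970879483279 0.9985517300560012 n 506 632
ridge centre [0.61   0.3233] z 0.08214244717748023 len 0.05993705465910827 dir 93.42313816955 slopes -1.0455624102474175 0.9122015964622472 n 58 118
ridge centre [0.4102 0.3496] z 0.08212242148272214 len 0.059971293394943975 dir 87.03766733919801 slopes -0.99250916226296 1.0169962326306379 n 69 111
ridge centre [ 0.4435 -0.3199] z 0.08055586059946944 len 0.060974798316699844 dir 81.86521373073484 slopes -0.9061783006810876 0.9206760241034955 n 105 73
```

View pics/w3.png

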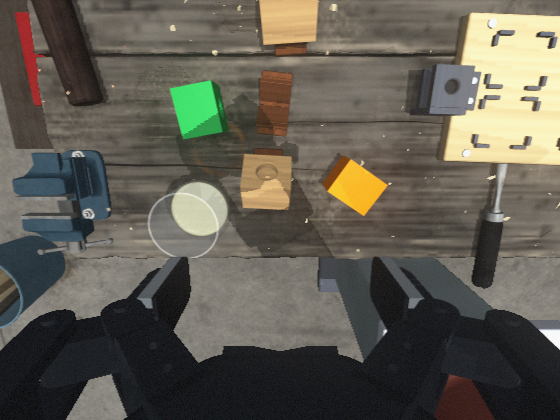

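{"name": "send_rows", "arguments": {
  "commands": [
    {"travel": [-0.07, -0.22, 0], "turn": [0, 0, 0.033], "fingers": 0.85},
    {"travel": [0, 0, 0.4], "turn": [0, 0, 0], "fingers": 0.85},
    {"travel": [0, 0, 0.4], "turn": [0, 0, 0], "fingers": 0.85},
    {"travel": [0, 0, 0.4], "turn": [0, 0, 0], "fingers": 0.85},
    {"travel": [0, 0, 0.4], "turn": [0, 0, 0], "fingers": 0.85},
    {"travel": [0, 0, 0], "turn": [0, 0, 0], "fingers": 0.85},
    {"travel": [0, 0, 0], "turn": [0, 0, 0], "fingers": 0.85},
    {"travel": [0, 0, 0], "turn": [0, 0, 0], "fingers": 0.85}
  ]
}}

```text
clock: 10.3
ee_pos: [0.4108, 0.3508, 0.1676]
orientation: [-3.138, 0.086, -0.005]
force: [-0.5, 0.2, 0.1]
gripper_width: 0.0723
```

Run:
```python
from h import *
import pickle
c=pickle.load(open('w3.pkl','rb'))
print('glass rim',onz(c,183,225,.09),'foot',onz(c,199,208,.02))
rel([.410,.350,.030],down(-93)); print(manip.state()['gripper_width'],manip.state()['q'])
```

```text
glass rim [0.3672 0.4483 0.09  ] foot [0.3687 0.4468 0.02  ]
shift [-0.0151  0.014   1.7204] rows>= 2.7527677174090144
turn [-0.0015 -0.0022 -0.0017] rows>= 0.032867060751170574
shift after turn [-0.0093  0.0099  1.7204]
0.07225258531685019 [ 0.569  -0.1054  1.8761 -0.0001  1.3668  2.1949]
```

{"name": "send_rows", "arguments": {
  "commands": [
    {"travel": [0, 0, 0.35], "turn": [0, 0, 0], "fingers": 0.85},
    {"travel": [0, 0, 0.35], "turn": [0, 0, 0], "fingers": 0.85},
    {"travel": [0, 0, 0.35], "turn": [0, 0, 0], "fingers": 0.85},
    {"travel": [0, 0, 0.35], "turn": [0, 0, 0], "fingers": 0.85},
    {"travel": [0, 0, 0.32], "turn": [0, 0, 0], "fingers": 0.85},
    {"travel": [0, 0, 0], "turn": [0, 0, 0], "fingers": 0.85},
    {"travel": [0, 0, 0], "turn": [0, 0, 0], "fingers": 0.85}
  ]
}}

```text
clock: 11.0
ee_pos: [0.4104, 0.3512, 0.0292]
orientation: [-3.139, 0.085, -0.003]
force: [0.5, 0.6, 0.3]
gripper_width: 0.0724
```

{"name": "send_rows", "arguments": {
  "commands": [
    {"travel": [0, 0, 0], "turn": [0, 0, 0], "fingers": 0.4},
    {"travel": [0, 0, 0], "turn": [0, 0, 0], "fingers": 0.4},
    {"travel": [0, 0, 0], "turn": [0, 0, 0], "fingers": 0.4},
    {"travel": [0, 0, 0], "turn": [0, 0, 0], "fingers": 0.4},
    {"travel": [0, 0, 0], "turn": [0, 0, 0], "fingers": 0.4}
  ]
}}

```text
clock: 11.5
ee_pos: [0.4111, 0.3519, 0.0305]
orientation: [-3.137, 0.085, -0.007]
force: [0.1, 0.1, 7.5]
gripper_width: 0.0594
```

{"name": "send_rows", "arguments": {
  "commands": [
    {"travel": [0, 0, -0.2], "turn": [0, 0, 0], "fingers": 0.4},
    {"travel": [0, 0, -0.4], "turn": [0, 0, 0], "fingers": 0.4},
    {"travel": [0, 0, -0.5], "turn": [0, 0, 0], "fingers": 0.4},
    {"travel": [0, 0, -0.5], "turn": [0, 0, 0], "fingers": 0.4},
    {"travel": [0, 0, -0.5], "turn": [0, 0, 0], "fingers": 0.4},
    {"travel": [0, 0, 0], "turn": [0, 0, 0], "fingers": 0.4},
    {"travel": [0, 0, 0], "turn": [0, 0, 0], "fingers": 0.4}
  ]
}}

```text
clock: 12.2
ee_pos: [0.4098, 0.351, 0.1973]
orientation: [-3.138, 0.084, -0.005]
force: [-0.1, -1.1, -2.6]
gripper_width: 0.0594
```

Run:
```python
from bl import *
manip.state();c=cam('wrist');P=cloud(c);hsv=cv2.cvtColor(c['frame'],cv2.COLOR_BGR2HSV)
s=manip.state();print(s['ee_pos'],s['force'],s['gripper_width'])
P=P.copy();P[...,2]-=s['ee_pos'][2]-.030; blank(P,hsv,s['ee_pos'][:2]); save(c,'w4.png')
```

```text
[0.4089 0.3504 0.1952] [-0.4597 -0.9568 -1.2982] 0.05931168071821003
ridge centre [0.4081 0.3487] z 0.0823254258658912 len 0.06939985094128658 dir 87.02827146679029 slopes -0.9423544803856059 0.9997362738504862 n 5337 1368
```

View pics/w4.png

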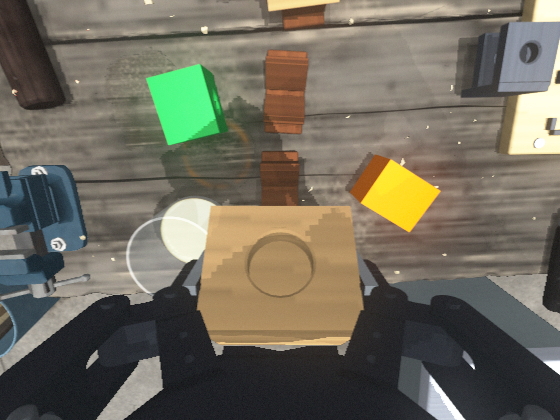

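```bash
cat >> h.py <<'E'
PK={'far+y':(.5587,.0341),'far-y':(.5545,-.0818),'near+y':(.4847,.0368),'near-y':(.4805,-.0791)}
def tilt(Rw,deg): return Rw*R.from_rotvec([0,np.radians(deg),0])  # about tool y
def place(pk,off,Rw,dz=.0):
    "TCP for blank centre (tool-frame offset off) in pocket pk"
    return np.array([*PK[pk],.043+dz])-Rw.apply(off)
E
python3 - <<'E'
from h import *
Rw=tilt(down(-92.1),45);off=[-.0008,0,-.0169]
print(place('far+y',off,Rw))
rel(place('far+y',off,Rw,.10),Rw)
E
```

```text
[0.5712 0.0336 0.0316]
shift [2.2397 3.8443 0.7951] rows>= 7.231337788232124
turn [ 0.0043  0.4999 -0.0104] rows>= 5.239401485763202
shift after turn [0.9744 3.8823 2.0989]
```

{"name": "send_rows", "arguments": {
  "commands": [
    {"travel": [0, 0, 0], "turn": [0.001, 0.0833, -0.002], "fingers": 0.4},
    {"travel": [0, 0, 0], "turn": [0.001, 0.0833, -0.002], "fingers": 0.4},
    {"travel": [0, 0, 0], "turn": [0.001, 0.0833, -0.002], "fingers": 0.4},
    {"travel": [0, 0, 0], "turn": [0.001, 0.0833, -0.002], "fingers": 0.4},
    {"travel": [0, 0, 0], "turn": [0.001, 0.0833, -0.002], "fingers": 0.4},
    {"travel": [0, 0, 0], "turn": [0.001, 0.0833, -0.002], "fingers": 0.4},
    {"travel": [0, 0, 0], "turn": [0, 0, 0], "fingers": 0.4}
  ]
}}

```text
clock: 12.95
ee_pos: [0.4051, 0.3486, 0.1882]
orientation: [2.89, -0.04, 1.184]
force: [-0.1, -1.0, -1.6]
gripper_width: 0.0595
```

{"name": "send_rows", "arguments": {
  "commands": [
    {"travel": [0.12, 0.485, 0.262], "turn": [0, 0, 0], "fingers": 0.4},
    {"travel": [0.12, 0.485, 0.262], "turn": [0, 0, 0], "fingers": 0.4},
    {"travel": [0.12, 0.485, 0.262], "turn": [0, 0, 0], "fingers": 0.4},
    {"travel": [0.12, 0.485, 0.262], "turn": [0, 0, 0], "fingers": 0.4},
    {"travel": [0.12, 0.485, 0.262], "turn": [0, 0, 0], "fingers": 0.4},
    {"travel": [0.12, 0.485, 0.262], "turn": [0, 0, 0], "fingers": 0.4},
    {"travel": [0.12, 0.485, 0.262], "turn": [0, 0, 0], "fingers": 0.4},
    {"travel": [0.12, 0.485, 0.262], "turn": [0, 0, 0], "fingers": 0.4}
  ]
}}

```text
clock: 13.75
ee_pos: [0.5711, 0.0343, 0.1308]
orientation: [2.893, -0.052, 1.196]
force: [1.4, 1.0, -1.7]
gripper_width: 0.0592
```

{"name": "send_rows", "arguments": {
  "commands": [
    {"travel": [0, 0, 0], "turn": [0, 0, 0], "fingers": 0.4},
    {"travel": [0, 0, 0], "turn": [0, 0, 0], "fingers": 0.4},
    {"travel": [0, 0, 0], "turn": [0, 0, 0], "fingers": 0.4}
  ]
}}

```text
clock: 14.05
ee_pos: [0.5701, 0.0376, 0.1306]
orientation: [2.894, -0.048, 1.195]
force: [-0.4, 0.4, -0.4]
gripper_width: 0.0596
```

```bash
cat > chk.py <<'E'
from h import *
import sys
# held blank: top face (recess) level? its centre & height from the clouds
def topface(pk,names=('wrist','scene')):
    for n in names:
        manip.state();c=cam(n);P=cloud(c);hsv=cv2.cvtColor(c['frame'],cv2.COLOR_BGR2HSV)
        x,y=PK[pk]; m=(np.hypot(P[...,0]-x,P[...,1]-y)<.06)&(P[...,2]>.05)&(P[...,2]<.26)&(hsv[...,0]>10)&(hsv[...,0]<28)&(hsv[...,1]>60)
        q=P[m]
        if len(q)<40: print(n,'few',len(q)); continue
        zt=np.median(q[q[:,2]>np.percentile(q[:,2],70)][:,2]); t=q[abs(q[:,2]-zt)<.008]
        co=np.linalg.lstsq(np.c_[t[:,:2]-t[:,:2].mean(0),np.ones(len(t))],t[:,2],rcond=None)[0]
        r=cv2.minAreaRect(t[:,:2].astype(np.float32)); print(n,'z',co[2],'slope',co[:2],'rect c',r[0],'size',r[1],'ang',r[2],'d',np.array(r[0])-[x,y],len(t))
E
python3 - <<'E'
from chk import *
topface('far+y')
s=manip.state();print(s['ee_pos'],s['q'],s['force'])
Rw=tilt(down(-92.1),45);off=[-.0008,0,-.0169]
rel(place('far+y',off,Rw),Rw)
E
```

```text
wrist z 0.165724063375482 slope [-0.0041 -0.0032] rect c (0.5554417967796326, 0.02325693517923355) size (0.09643314778804779, 0.05914975330233574) ang 78.67951202392578 d [-0.0033 -0.0108] 16860
scene z 0.16725309697075333 slope [-0.0462  0.0122] rect c (0.5694231390953064, 0.036474745720624924) size (0.06764861941337585, 0.03326161205768585) ang 74.9560317993164 d [0.0107 0.0024] 119
[0.57   0.0385 0.131 ] [-0.0809 -0.4153  2.3366  0.0863  0.4381  1.4585] [-0.3334  0.6502 -0.2878]
shift [-0.8656  0.0625  0.8907] rows>= 1.989776015836216
turn [-0.0034  0.0007  0.0018] rows>= 0.04096685983211033
shift after turn [-0.8664  0.0601  0.8901]
```

```bash
cat >> chk.py <<'E'
def edges(pk,zt,n='wrist',tol=.004):
    manip.state();c=cam(n);P=cloud(c);hsv=cv2.cvtColor(c['frame'],cv2.COLOR_BGR2HSV)
    o=np.array(PK[pk]);yh=np.array([.0366,.9993]);xh=np.array([.9993,-.0366])
    m=(abs(P[...,2]-zt)<tol)&(hsv[...,0]>8)&(hsv[...,0]<28)&(hsv[...,1]>60)
    q=P[m];a=(q[:,:2]-o)@xh;b=(q[:,:2]-o)@yh
    k=(abs(b)<.02)&(abs(a)<.05);l=(abs(a)<.02)&(abs(b)<.05)
    print(n,'x edges',np.percentile(a[k],[.5,99.5]),'y edges',np.percentile(b[l],[.5,99.5]),k.sum(),'tcp',manip.state()['ee_pos'])
E
python3 - <<'E'
from chk import *
edges('far+y',.1657); edges('far+y',.1657,'top',.006)
E
```

```text
wrist x edges [-0.0262  0.0236] y edges [-0.0272  0.0341] 10043 tcp [0.5701 0.0386 0.1311]
top x edges [-0.0256  0.0203] y edges [-0.0416  0.0392] 109 tcp [0.5701 0.0386 0.1312]
```

Run:
```python
from h import *
rel([.5714,.0345,.050]); rel([.5714,.0345,.034])
```

```text
shift [-0.7044  0.0529  0.7305] rows>= 1.6258970135955821
shift [-0.8457  0.0533  0.872 ] rows>= 1.945515835000595
```

{"name": "send_rows", "arguments": {
  "commands": [
    {"travel": [-0.17, 0.013, 0.18], "turn": [0, 0, 0], "fingers": 0.4},
    {"travel": [-0.17, 0.013, 0.18], "turn": [0, 0, 0], "fingers": 0.4},
    {"travel": [-0.17, 0.013, 0.18], "turn": [0, 0, 0], "fingers": 0.4},
    {"travel": [-0.17, 0.013, 0.18], "turn": [0, 0, 0], "fingers": 0.4},
    {"travel": [0, 0, 0], "turn": [0, 0, 0], "fingers": 0.4},
    {"travel": [0, 0, 0], "turn": [0, 0, 0], "fingers": 0.4}
  ]
}}

```text
clock: 14.85
ee_pos: [0.5723, 0.0339, 0.0519]
orientation: [2.893, -0.047, 1.197]
force: [-0.0, 0.4, -1.5]
gripper_width: 0.059
```

Run:
```python
from chk import *
print(manip.state()['force'],manip.state()['ee_pos']);edges('far+y',.1657-.131+manip.state()['ee_pos'][2]); rel([.5714,.0345,.034])
```

```text
[-0.0058  0.4211 -1.5273] [0.5723 0.0339 0.0519]
wrist x edges [-0.0239  0.026 ] y edges [-0.0315  0.0296] 10056 tcp [0.5731 0.0337 0.0531]
shift [-0.1839 -0.0089  0.1539] rows>= 0.3839374609283255
```

{"name": "send_rows", "arguments": {
  "commands": [
    {"travel": [-0.09, -0.005, 0.08], "turn": [0, 0, 0], "fingers": 0.4},
    {"travel": [-0.09, -0.005, 0.08], "turn": [0, 0, 0], "fingers": 0.4},
    {"travel": [0, 0, 0], "turn": [0, 0, 0], "fingers": 0.4},
    {"travel": [0, 0, 0], "turn": [0, 0, 0], "fingers": 0.4}
  ]
}}

```text
clock: 15.3
ee_pos: [0.5709, 0.034, 0.032]
orientation: [2.893, -0.049, 1.195]
force: [0.5, -0.5, -1.6]
gripper_width: 0.0592
```

Run:
```python
from chk import *
print(manip.state()['force'],manip.state()['ee_pos']);edges('far+y',.1657-.131+manip.state()['ee_pos'][2])
topface('far+y',('wrist',))
```

```text
[ 0.4708 -0.4788 -1.5601] [0.5709 0.034  0.032 ]
wrist x edges [-0.0252  0.0247] y edges [-0.0315  0.0299] 10062 tcp [0.571  0.034  0.0322]
wrist z 0.06733906142658501 slope [-0.0082 -0.0104] rect c (0.5577661395072937, 0.02685687690973282) size (0.10436642169952393, 0.05670712888240814) ang 80.7636489868164 d [-0.0009 -0.0072] 17008
```

{"name": "send_rows", "arguments": {
  "commands": [
    {"travel": [0, 0, 0], "turn": [0, 0, 0], "fingers": 0.85},
    {"travel": [0, 0, 0], "turn": [0, 0, 0], "fingers": 0.85},
    {"travel": [0, 0, 0], "turn": [0, 0, 0], "fingers": 0.85},
    {"travel": [0, 0, 0], "turn": [0, 0, 0], "fingers": 0.85},
    {"travel": [0, 0, -0.3], "turn": [0, 0, 0], "fingers": 0.85},
    {"travel": [0, 0, -0.5], "turn": [0, 0, 0], "fingers": 0.85},
    {"travel": [0.3, 0, -0.5], "turn": [0, 0, 0], "fingers": 0.85},
    {"travel": [0.4, 0, -0.4], "turn": [0, 0, 0], "fingers": 0.85}
  ]
}}

```text
clock: 16.2
ee_pos: [0.5126, 0.0358, 0.1677]
orientation: [2.894, -0.049, 1.193]
force: [2.2, 0.1, 0.9]
gripper_width: 0.0724
```

{"name": "send_rows", "arguments": {
  "commands": [
    {"travel": [0, 0, 0], "turn": [0, -0.083, 0], "fingers": 0.85},
    {"travel": [0, 0, 0], "turn": [0, -0.083, 0], "fingers": 0.85},
    {"travel": [0, 0, 0], "turn": [0, -0.083, 0], "fingers": 0.85},
    {"travel": [0, 0, 0], "turn": [0, -0.083, 0], "fingers": 0.85},
    {"travel": [0, 0, 0], "turn": [0, -0.083, 0], "fingers": 0.85},
    {"travel": [0, 0, 0], "turn": [0, -0.083, 0], "fingers": 0.85},
    {"travel": [0, 0, 0], "turn": [0, 0, 0], "fingers": 0.85}
  ]
}}

```text
clock: 16.9
ee_pos: [0.517, 0.0353, 0.1679]
orientation: [-3.14, 0.052, -0.002]
force: [0.5, -0.2, 0.8]
gripper_width: 0.0729
```

Run:
```python
from chk import *
topface('far+y');edges('far+y',.068,tol=.006)
rel([.52,.323,.25],down(-86.6)); print(manip.state()['ee_pos'])
```

```text
wrist z 0.19513823644136621 slope [ 0.0884 -0.0197] rect c (0.5195747017860413, 0.029199056327342987) size (0.08577119559049606, 0.01730540581047535) ang 88.5811996459961 d [-0.0391 -0.0049] 607
scene z 0.06795486411194229 slope [0.0189 0.003 ] rect c (0.5556735992431641, 0.0326717346906662) size (0.0651605948805809, 0.052600111812353134) ang 87.85087585449219 d [-0.003  -0.0014] 240
wrist x edges [-0.025   0.0244] y edges [-0.0298  0.0297] 2392 tcp [0.5143 0.0358 0.1678]
shift [-0.0434 -3.5927 -1.0213] rows>= 5.976446924025583
turn [-0.001  -0.0021 -0.0588] rows>= 0.6161733227086597
shift after turn [ 0.2846 -3.58   -1.0271]
[0.5143 0.0358 0.1678]
```

{"name": "send_rows", "arguments": {
  "commands": [
    {"travel": [0, 0, -0.5], "turn": [0, 0, -0.059], "fingers": 0.85},
    {"travel": [0, 0, -0.5], "turn": [0, 0, 0], "fingers": 0.85},
    {"travel": [0.04, -0.55, 0], "turn": [0, 0, 0], "fingers": 0.85},
    {"travel": [0.04, -0.55, 0], "turn": [0, 0, 0], "fingers": 0.85},
    {"travel": [0.04, -0.55, 0], "turn": [0, 0, 0], "fingers": 0.85},
    {"travel": [0.04, -0.55, 0], "turn": [0, 0, 0], "fingers": 0.85},
    {"travel": [0.04, -0.55, 0], "turn": [0, 0, 0], "fingers": 0.85},
    {"travel": [0.04, -0.55, 0], "turn": [0, 0, 0], "fingers": 0.85}
  ]
}}

```text
clock: 17.85
ee_pos: [0.5166, 0.3016, 0.2494]
orientation: [-3.138, -0.094, -0.008]
force: [1.2, 0.2, 0.6]
gripper_width: 0.0724
```

{"name": "send_rows", "arguments": {
  "commands": [
    {"travel": [0.04, -0.28, 0], "turn": [0, 0, 0], "fingers": 0.85},
    {"travel": [0, 0, 0], "turn": [0, 0, 0], "fingers": 0.85},
    {"travel": [0, 0, 0], "turn": [0, 0, 0], "fingers": 0.85}
  ]
}}

```text
clock: 18.15
ee_pos: [0.5189, 0.3224, 0.2491]
orientation: [-3.139, -0.095, -0.005]
force: [0.2, -0.5, -0.3]
gripper_width: 0.073
```

Run:
```python
from bl import *
manip.state();c=cam('wrist');P=cloud(c);hsv=cv2.cvtColor(c['frame'],cv2.COLOR_BGR2HSV)
r=blank(P,hsv,(.608,.323))
if r: rel([*r[0],.030],down(-86.6))
print(manip.state()['ee_pos'])
```

```text
ridge centre [0.6086 0.3246] z 0.08176960951979403 len 0.05929657061662941 dir 93.61730311724867 slopes -1.0455286082711168 1.0012673269379255 n 918 1341
shift [1.1081 0.0363 2.7419] rows>= 4.7320888954982046
turn [-0.0008 -0.0021  0.0001] rows>= 0.023959680513636675
shift after turn [1.1174 0.0327 2.7382]
[0.5192 0.3219 0.2491]
```

{"name": "send_rows", "arguments": {
  "commands": [
    {"travel": [0.37, 0.011, 0], "turn": [0, 0, 0], "fingers": 0.85},
    {"travel": [0.37, 0.011, 0], "turn": [0, 0, 0], "fingers": 0.85},
    {"travel": [0.37, 0.011, 0], "turn": [0, 0, 0], "fingers": 0.85},
    {"travel": [0, 0, 0.45], "turn": [0, 0, 0], "fingers": 0.85},
    {"travel": [0, 0, 0.45], "turn": [0, 0, 0], "fingers": 0.85},
    {"travel": [0, 0, 0.45], "turn": [0, 0, 0], "fingers": 0.85},
    {"travel": [0, 0, 0], "turn": [0, 0, 0], "fingers": 0.85},
    {"travel": [0, 0, 0], "turn": [0, 0, 0], "fingers": 0.85}
  ]
}}

```text
clock: 19.0
ee_pos: [0.6088, 0.3242, 0.1412]
orientation: [-3.139, -0.091, -0.003]
force: [0.9, -0.2, 0.2]
gripper_width: 0.0729
```

Run:
```python
from bl import *
rel([.6086,.3246,.030],down(-86.4));print(manip.state()['ee_pos'])
```

```text
shift [-0.0044 -0.0032  1.3898] rows>= 2.223700147157374
turn [-0.0006 -0.0011 -0.003 ] rows>= 0.03354914968347333
shift after turn [-0.0021 -0.0046  1.3898]
[0.6088 0.3242 0.1412]
```

{"name": "send_rows", "arguments": {
  "commands": [
    {"travel": [0, 0, 0.35], "turn": [0, 0, 0], "fingers": 0.85},
    {"travel": [0, 0, 0.35], "turn": [0, 0, 0], "fingers": 0.85},
    {"travel": [0, 0, 0.35], "turn": [0, 0, 0], "fingers": 0.85},
    {"travel": [0, 0, 0.34], "turn": [0, 0, 0], "fingers": 0.85},
    {"travel": [0, 0, 0], "turn": [0, 0, 0], "fingers": 0.85},
    {"travel": [0, 0, 0], "turn": [0, 0, 0], "fingers": 0.85}
  ]
}}

```text
clock: 19.6
ee_pos: [0.6108, 0.326, 0.0327]
orientation: [-3.138, -0.093, -0.009]
force: [-0.1, -0.9, 0.4]
gripper_width: 0.0727
```

{"name": "send_rows", "arguments": {
  "commands": [
    {"travel": [0, 0, 0], "turn": [0, 0, 0], "fingers": 0.4},
    {"travel": [0, 0, 0], "turn": [0, 0, 0], "fingers": 0.4},
    {"travel": [0, 0, 0], "turn": [0, 0, 0], "fingers": 0.4},
    {"travel": [0, 0, 0], "turn": [0, 0, 0], "fingers": 0.4},
    {"travel": [0, 0, 0], "turn": [0, 0, 0], "fingers": 0.4}
  ]
}}

```text
clock: 20.1
ee_pos: [0.6117, 0.3266, 0.0342]
orientation: [-3.137, -0.094, -0.013]
force: [-1.1, -1.3, 7.5]
gripper_width: 0.0593
```

{"name": "send_rows", "arguments": {
  "commands": [
    {"travel": [0, 0, -0.2], "turn": [0, 0, 0], "fingers": 0.4},
    {"travel": [0, 0, -0.4], "turn": [0, 0, 0], "fingers": 0.4},
    {"travel": [0, 0, -0.5], "turn": [0, 0, 0], "fingers": 0.4},
    {"travel": [0, 0, -0.5], "turn": [0, 0, 0], "fingers": 0.4},
    {"travel": [0, 0, -0.5], "turn": [0, 0, 0], "fingers": 0.4},
    {"travel": [0, 0, 0], "turn": [0, 0, 0], "fingers": 0.4},
    {"travel": [0, 0, 0], "turn": [0, 0, 0], "fingers": 0.4}
  ]
}}

```text
clock: 20.8
ee_pos: [0.6095, 0.3259, 0.2006]
orientation: [-3.137, -0.094, -0.01]
force: [0.3, -0.5, -2.0]
gripper_width: 0.0594
```

Run:
```python
from bl import *
manip.state();c=cam('wrist');P=cloud(c).copy();hsv=cv2.cvtColor(c['frame'],cv2.COLOR_BGR2HSV)
s=manip.state();print(s['ee_pos'],s['force'],s['gripper_width'],s['q'])
P[...,2]-=s['ee_pos'][2]-.030; blank(P,hsv,s['ee_pos'][:2])
Rw=tilt(down(-92.1),45);off=[0.0,0,-.0169]
print(place('far-y',off,Rw)); rel(place('far-y',off,Rw,.10),Rw)
```

```text
[0.6085 0.3254 0.1979] [-0.6382 -0.5425 -2.2339] 0.059147713608948244 [0.3831 0.2215 1.4837 0.0006 1.4337 1.8942]Traceback (most recent call last):
  File "<stdin>", line 4, in <module>
  File "bl.py", line 27, in blank
    k=abs(a-A)<.02; lo,hi=np.percentile(b[k],[.5,99.5])
                          ~~~~~~~~~~~~~^^^^^^^^^^^^^^^^
    return _quantile_unchecked(
        a, q, axis, out, overwrite_input, method, keepdims, weights)
    return _ureduce(a,
                    func=_quantile_ureduce_func,
    ...<5 lines>...
                    overwrite_input=overwrite_input,
                    method=method)
    r = func(a, **kwargs)
    result = _quantile(arr,
                       quantiles=q,
    ...<2 lines>...
                       out=out,
                       weights=wgt)
    slices_having_nans = np.isnan(arr[-1, ...])
                                  ~~~^^^^^^^^^
IndexError: index -1 is out of bounds for axis 0 with size 0
```

Run:
```python
from bl import *
Rw=tilt(down(-92.1),45);off=[-.002,0,-.0135]
print(place('far-y',off,Rw)); rel(place('far-y',off,Rw,.10),Rw)
```

```text
[ 0.5655 -0.0822  0.0349]
shift [-0.8424  5.0552  0.7788] rows>= 8.293933308399316
turn [-0.025   0.4982  0.0578] rows>= 5.260772320927677
shift after turn [-0.8049  5.1115  0.3092]
```

{"name": "send_rows", "arguments": {
  "commands": [
    {"travel": [0, 0, 0], "turn": [-0.0042, 0.083, 0.0096], "fingers": 0.4},
    {"travel": [0, 0, 0], "turn": [-0.0042, 0.083, 0.0096], "fingers": 0.4},
    {"travel": [0, 0, 0], "turn": [-0.0042, 0.083, 0.0096], "fingers": 0.4},
    {"travel": [0, 0, 0], "turn": [-0.0042, 0.083, 0.0096], "fingers": 0.4},
    {"travel": [0, 0, 0], "turn": [-0.0042, 0.083, 0.0096], "fingers": 0.4},
    {"travel": [0, 0, 0], "turn": [-0.0042, 0.083, 0.0096], "fingers": 0.4},
    {"travel": [0, 0, 0], "turn": [0, 0, 0], "fingers": 0.4}
  ]
}}

```text
clock: 21.55
ee_pos: [0.6035, 0.324, 0.1891]
orientation: [2.89, -0.046, 1.178]
force: [-0.7, -0.8, -2.6]
gripper_width: 0.0594
```

{"name": "send_rows", "arguments": {
  "commands": [
    {"travel": [-0.09, 0.565, 0.034], "turn": [0, 0, 0], "fingers": 0.4},
    {"travel": [-0.09, 0.565, 0.034], "turn": [0, 0, 0], "fingers": 0.4},
    {"travel": [-0.09, 0.565, 0.034], "turn": [0, 0, 0], "fingers": 0.4},
    {"travel": [-0.09, 0.565, 0.034], "turn": [0, 0, 0], "fingers": 0.4},
    {"travel": [-0.09, 0.565, 0.034], "turn": [0, 0, 0], "fingers": 0.4},
    {"travel": [-0.09, 0.565, 0.034], "turn": [0, 0, 0], "fingers": 0.4},
    {"travel": [-0.09, 0.565, 0.034], "turn": [0, 0, 0], "fingers": 0.4},
    {"travel": [-0.09, 0.565, 0.034], "turn": [0, 0, 0], "fingers": 0.4}
  ]
}}

```text
clock: 22.35
ee_pos: [0.5717, -0.0239, 0.1434]
orientation: [2.893, -0.051, 1.193]
force: [0.0, 0.2, -2.0]
gripper_width: 0.0593
```

{"name": "send_rows", "arguments": {
  "commands": [
    {"travel": [-0.09, 0.565, 0.034], "turn": [0, 0, 0], "fingers": 0.4},
    {"travel": [0, 0, 0], "turn": [0, 0, 0], "fingers": 0.4},
    {"travel": [0, 0, 0], "turn": [0, 0, 0], "fingers": 0.4}
  ]
}}

```text
clock: 22.65
ee_pos: [0.5672, -0.0671, 0.1364]
orientation: [2.892, -0.057, 1.19]
force: [0.4, 0.6, -0.7]
gripper_width: 0.0595
```

Run:
```python
from chk import *
z=manip.state()['ee_pos'][2]
edges('far-y',z+.033,tol=.008);topface('far-y',('wrist',))
Rw=tilt(down(-92.1),45);off=[-.002,0,-.0135]
rel(place('far-y',off,Rw),Rw)
rel(place('far-y',off,Rw,.018))
```

```text
wrist x edges [-0.0244  0.0256] y edges [-0.0163  0.0446] 8826 tcp [ 0.5674 -0.0658  0.1365]
wrist z 0.16734325359990757 slope [-0.0098 -0.0042] rect c (0.5537188649177551, -0.07582740485668182) size (0.10299080610275269, 0.06097777187824249) ang 75.90840148925781 d [-0.0008  0.006 ] 15938
shift [-0.9083  0.2182  0.8905] rows>= 2.064945166852809
turn [-0.001   0.0024  0.0005] rows>= 0.02801063437991961
shift after turn [-0.9116  0.2174  0.8874]
shift [-0.7498  0.218   0.7308] rows>= 1.7112057284901778
```

Run:
```python
from h import *
rel([.567,-.0808,.053])
```

```text
shift [-0.7354  0.1999  0.7428] rows>= 1.7027124258600492
```

{"name": "send_rows", "arguments": {
  "commands": [
    {"travel": [-0.01, 0.2, 0.01], "turn": [0, 0, 0], "fingers": 0.4},
    {"travel": [-0.18, 0, 0.183], "turn": [0, 0, 0], "fingers": 0.4},
    {"travel": [-0.18, 0, 0.183], "turn": [0, 0, 0], "fingers": 0.4},
    {"travel": [-0.18, 0, 0.183], "turn": [0, 0, 0], "fingers": 0.4},
    {"travel": [-0.18, 0, 0.183], "turn": [0, 0, 0], "fingers": 0.4},
    {"travel": [0, 0, 0], "turn": [0, 0, 0], "fingers": 0.4},
    {"travel": [0, 0, 0], "turn": [0, 0, 0], "fingers": 0.4}
  ]
}}

```text
clock: 23.45
ee_pos: [0.5673, -0.08, 0.0534]
orientation: [2.893, -0.049, 1.192]
force: [0.1, 0.6, -0.9]
gripper_width: 0.0594
```

Run:
```python
from chk import *
z=manip.state()['ee_pos'][2]
edges('far-y',z+.031);print(manip.state()['ee_pos'])
rel([.567,-.0808,.0375])
```

```text
wrist x edges [-0.0238  0.0263] y edges [-0.0291  0.0316] 9353 tcp [ 0.5679 -0.0806  0.0545]
[ 0.5679 -0.0806  0.0545]
shift [-0.1584  0.0025  0.1425] rows>= 0.34096619383179766
```

{"name": "send_rows", "arguments": {
  "commands": [
    {"travel": [-0.08, 0.005, 0.07], "turn": [0, 0, 0], "fingers": 0.4},
    {"travel": [-0.08, 0.005, 0.07], "turn": [0, 0, 0], "fingers": 0.4},
    {"travel": [0, 0, 0], "turn": [0, 0, 0], "fingers": 0.4},
    {"travel": [0, 0, 0], "turn": [0, 0, 0], "fingers": 0.4}
  ]
}}

```text
clock: 23.9
ee_pos: [0.5667, -0.0823, 0.0379]
orientation: [2.889, -0.051, 1.195]
force: [-0.6, -0.1, -0.9]
gripper_width: 0.0595
```

Run:
```python
from chk import *
s=manip.state();z=s['ee_pos'][2];print(s['ee_pos'],s['force'])
edges('far-y',z+.031);topface('far-y',('wrist',))
```

```text
[ 0.5667 -0.0823  0.0379] [-0.6461 -0.0642 -0.9169]
wrist x edges [-0.0244  0.0256] y edges [-0.0315  0.0294] 9351 tcp [ 0.5668 -0.0824  0.038 ]
wrist z 0.06877225921474335 slope [-0.0085 -0.007 ] rect c (0.5504088997840881, -0.08268703520298004) size (0.10476085543632507, 0.06093724071979523) ang 87.91935729980469 d [-0.0041 -0.0009] 15940
```

{"name": "send_rows", "arguments": {
  "commands": [
    {"travel": [-0.011, 0, 0.011], "turn": [0, 0, 0], "fingers": 0.4},
    {"travel": [0, 0, 0], "turn": [0, 0, 0], "fingers": 0.85},
    {"travel": [0, 0, 0], "turn": [0, 0, 0], "fingers": 0.85},
    {"travel": [0, 0, 0], "turn": [0, 0, 0], "fingers": 0.85},
    {"travel": [0, 0, 0], "turn": [0, 0, 0], "fingers": 0.85},
    {"travel": [0, 0, -0.3], "turn": [0, 0, 0], "fingers": 0.85},
    {"travel": [0, 0, -0.5], "turn": [0, 0, 0], "fingers": 0.85},
    {"travel": [0.3, 0, -0.5], "turn": [0, 0, 0], "fingers": 0.85}
  ]
}}

```text
clock: 24.8
ee_pos: [0.5056, -0.0789, 0.1209]
orientation: [2.9, -0.056, 1.179]
force: [1.1, -0.4, 0.3]
gripper_width: 0.0724
```

{"name": "send_rows", "arguments": {
  "commands": [
    {"travel": [0.4, 0, -0.3], "turn": [0, 0, 0], "fingers": 0.85},
    {"travel": [0.4, 0, 0], "turn": [0, 0, 0], "fingers": 0.85},
    {"travel": [0, 0, 0], "turn": [0, 0, 0], "fingers": 0.85},
    {"travel": [0, 0, 0], "turn": [0, 0, 0], "fingers": 0.85}
  ]
}}

```text
clock: 25.2
ee_pos: [0.538, -0.0811, 0.1881]
orientation: [2.891, -0.052, 1.192]
force: [0.0, 0.3, -0.9]
gripper_width: 0.0725
```

Run:
```python
from chk import *
s=manip.state();print(s['ee_pos'],s['q'],s['gripper_width'])
edges('far-y',.068,tol=.006);topface('far-y',('scene',));topface('far+y',('scene',))
Rw=tilt(down(-99),45);tz=Rw.apply([0,0,1]);p=np.array([.4435,-.32,.0457])+(.0135-.12)*tz;print(p)
rel(p,Rw)
```

```text
[ 0.538  -0.0811  0.1881] [-0.4276 -0.6035  2.3532  0.4326  0.6962  0.9449] 0.07249719835745819
wrist x edges [-0.0253  0.0244] y edges [-0.0305  0.0291] 1981 tcp [ 0.5372 -0.0808  0.1862]
scene z 0.06823599780020895 slope [-0.0045 -0.0033] rect c (0.552215576171875, -0.08247138559818268) size (0.06434701383113861, 0.057554107159376144) ang 89.67079162597656 d [-0.0023 -0.0007] 267
scene z 0.06809863551258306 slope [-0.0051  0.0106] rect c (0.5545677542686462, 0.033293843269348145) size (0.06599584966897964, 0.055375661700963974) ang 83.52761840820312 d [-0.0041 -0.0008] 237
[ 0.3691 -0.3082  0.121 ]
shift [-1.9755  2.9193 -0.8305] rows>= 5.794229760010591
turn [-0.0547  0.0047  0.0539] rows>= 0.806149595504123
shift after turn [-1.7137  3.1365 -0.5835]
```

{"name": "send_rows", "arguments": {
  "commands": [
    {"travel": [0, 0, 0], "turn": [-0.055, 0.005, 0.054], "fingers": 0.85},
    {"travel": [-0.245, 0.448, -0.083], "turn": [0, 0, 0], "fingers": 0.85},
    {"travel": [-0.245, 0.448, -0.083], "turn": [0, 0, 0], "fingers": 0.85},
    {"travel": [-0.245, 0.448, -0.083], "turn": [0, 0, 0], "fingers": 0.85},
    {"travel": [-0.245, 0.448, -0.083], "turn": [0, 0, 0], "fingers": 0.85},
    {"travel": [-0.245, 0.448, -0.083], "turn": [0, 0, 0], "fingers": 0.85},
    {"travel": [-0.245, 0.448, -0.083], "turn": [0, 0, 0], "fingers": 0.85},
    {"travel": [-0.245, 0.448, -0.083], "turn": [0, 0, 0], "fingers": 0.85}
  ]
}}

```text
clock: 26.15
ee_pos: [0.3739, -0.3134, 0.1217]
orientation: [2.85, -0.191, 1.179]
force: [1.0, -0.5, -0.3]
gripper_width: 0.0725
```

{"name": "send_rows", "arguments": {
  "commands": [
    {"travel": [0, 0, 0], "turn": [0, 0, 0], "fingers": 0.85},
    {"travel": [0, 0, 0], "turn": [0, 0, 0], "fingers": 0.85},
    {"travel": [0, 0, 0], "turn": [0, 0, 0], "fingers": 0.85}
  ]
}}

```text
clock: 26.45
ee_pos: [0.3759, -0.3117, 0.1225]
orientation: [2.852, -0.188, 1.179]
force: [0.3, -0.1, 0.0]
gripper_width: 0.0725
```

```bash
cat > cc.py <<'E'
from h import *
s=manip.state();print(s['ee_pos'],s['q'])
c=cam('wrist');P=cloud(c);hsv=cv2.cvtColor(c['frame'],cv2.COLOR_BGR2HSV);save(c,'w5.png')
Rm=tilt(down(-99),45).as_matrix()
L=(P-np.array([.4435,-.32,.0457]))@Rm   # blank frame: tool axes, face at z=-.025
m=(abs(L[...,2]+.025)<.006)&(np.abs(L[...,0])<.045)&(np.abs(L[...,1])<.05)&(hsv[...,0]>8)&(hsv[...,0]<28)&(hsv[...,1]>60)
q=L[m];print(len(q)); co=np.linalg.lstsq(np.c_[q[:,:2],np.ones(len(q))],q[:,2],rcond=None)[0];print('plane',co)
r=cv2.minAreaRect(q[:,:2].astype(np.float32));print(r)
k=abs(q[:,1])<.02;l=abs(q[:,0])<.015
ex=np.percentile(q[k,0],[.5,99.5]);ey=np.percentile(q[l,1],[.5,99.5]);print(ex,ey)
ctr=Rm@np.array([ex.mean(),ey.mean(),co[2]+.025])+[.4435,-.32,.0457];print('blank centre',ctr)
E
python3 cc.py
```

```text
[ 0.3759 -0.3117  0.1225] [-1.2297 -0.5385  2.4311  0.8345  1.0137  0.0973]
4384
plane [ 0.0071 -0.0121 -0.0262]
((-0.0006927754729986191, -0.00023598410189151764), (0.051082342863082886, 0.05995822325348854), 0.8741565942764282)
[-0.0255  0.0245] [-0.0302  0.0295]
blank centre [ 0.4424 -0.3195  0.0462]
```

View pics/w5.png

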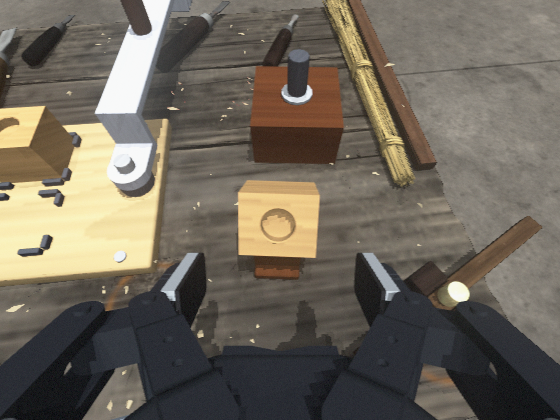

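Run:
```python
from h import *
c=cam('wrist');P=cloud(c);print(P[293,455],P[278,432],P[255,480],P[225,530])
Rw=tilt(down(-99),45);Q=P.reshape(-1,3)
tcp=np.array([.4424,-.3195,.0462])+.0135*Rw.apply([0,0,1])
L=(Q-tcp)@Rw.as_matrix();m=(Q[:,2]>.012)&(L[:,1]>.045)&(L[:,1]<.15)&(L[:,0]<.06)&(L[:,0]>-.1)&(L[:,2]>-.2)&(Q[:,1]<-.35);q=Q[m]
print(m.sum()); 
if m.sum(): print(q.min(0),q.max(0),L[m].min(0),L[m].max(0))
rel(tcp,Rw);print(tcp)
```

```text
[ 0.3579 -0.4251  0.0717] [ 0.373  -0.4225  0.056 ] [ 0.3917 -0.482   0.0328] [ 0.4123 -0.5378  0.0329]
13815
[ 0.3073 -0.4856  0.012 ] [ 0.5383 -0.35    0.1928] [-0.0909  0.045  -0.2   ] [0.06   0.15   0.0942]
shift [-0.0935 -0.0069  1.4372] rows>= 2.3043447169563347
turn [-0.0116  0.0003  0.0128] rows>= 0.18065548952932045
shift after turn [-0.0946 -0.0311  1.4368]
[ 0.4518 -0.321   0.0367]
```

{"name": "send_rows", "arguments": {
  "commands": [
    {"travel": [-0.095, -0.02, 0], "turn": [-0.0116, 0, 0.0128], "fingers": 0.85},
    {"travel": [0, 0, 0.3], "turn": [0, 0, 0], "fingers": 0.85},
    {"travel": [0, 0, 0.3], "turn": [0, 0, 0], "fingers": 0.85},
    {"travel": [0, 0, 0.3], "turn": [0, 0, 0], "fingers": 0.85},
    {"travel": [0, 0, 0], "turn": [0, 0, 0], "fingers": 0.85},
    {"travel": [0, 0, 0], "turn": [0, 0, 0], "fingers": 0.85}
  ]
}}

```text
clock: 27.15
ee_pos: [0.421, -0.3174, 0.0668]
orientation: [2.841, -0.226, 1.175]
force: [0.1, 0.7, -0.1]
gripper_width: 0.0721
```

Run:
```python
from h import *
rel([.4518,-.321,.0367],tilt(down(-99),45));print(manip.state()['ee_pos'],manip.state()['force'])
```

```text
shift [ 0.0092 -0.0165  0.5398] rows>= 0.8642254090330019
turn [ 0.      0.0008 -0.0009] rows>= 0.012081720842236137
shift after turn [ 0.0086 -0.0164  0.5398]
[ 0.421  -0.3174  0.0668] [ 0.088   0.6532 -0.098 ]
```

Close in, grip, then lift straight up in world (tool −z·0.7 and +x·0.7).

{"name": "send_rows", "arguments": {
  "commands": [
    {"travel": [0.005, -0.01, 0.27], "turn": [0, 0, 0], "fingers": 0.85},
    {"travel": [0.005, 0, 0.27], "turn": [0, 0, 0], "fingers": 0.85},
    {"travel": [0, 0, 0], "turn": [0, 0, 0], "fingers": 0.85},
    {"travel": [0, 0, 0], "turn": [0, 0, 0], "fingers": 0.4},
    {"travel": [0, 0, 0], "turn": [0, 0, 0], "fingers": 0.4},
    {"travel": [0, 0, 0], "turn": [0, 0, 0], "fingers": 0.4},
    {"travel": [0, 0, 0], "turn": [0, 0, 0], "fingers": 0.4},
    {"travel": [0, 0, 0], "turn": [0, 0, 0], "fingers": 0.4}
  ]
}}

```text
clock: 27.95
ee_pos: [0.4514, -0.3235, 0.0384]
orientation: [2.837, -0.226, 1.176]
force: [-11.2, 4.2, 8.5]
gripper_width: 0.0592
```

{"name": "send_rows", "arguments": {
  "commands": [
    {"travel": [0.15, 0, -0.15], "turn": [0, 0, 0], "fingers": 0.4},
    {"travel": [0.3, 0, -0.3], "turn": [0, 0, 0], "fingers": 0.4},
    {"travel": [0.35, 0, -0.35], "turn": [0, 0, 0], "fingers": 0.4},
    {"travel": [0.35, 0, -0.35], "turn": [0, 0, 0], "fingers": 0.4},
    {"travel": [0.35, 0, -0.35], "turn": [0, 0, 0], "fingers": 0.4},
    {"travel": [0, 0, 0], "turn": [0, 0, 0], "fingers": 0.4},
    {"travel": [0, 0, 0], "turn": [0, 0, 0], "fingers": 0.4}
  ]
}}

```text
clock: 28.65
ee_pos: [0.4517, -0.3235, 0.2086]
orientation: [2.835, -0.225, 1.176]
force: [-0.4, -0.3, -2.4]
gripper_width: 0.0594
```

Run:
```python
from h import *
s=manip.state();print(s['ee_pos'],s['force'],s['gripper_width'])
Rw=down(-92.1);off=[0,0,-.0135]
print(place('near-y',off,Rw)); rel(place('near-y',off,Rw,.10),Rw)
```

```text
[ 0.4517 -0.3235  0.2086] [-0.384  -0.3428 -2.4234] 0.05943556210932046
[ 0.4805 -0.0791  0.0295]
shift [-0.786  -3.0758  0.5993] rows>= 5.1691452820350925
turn [ 0.0327 -0.5    -0.0735] rows>= 5.306484292954999
shift after turn [ 0.2475 -3.0656  0.9891]
```

{"name": "send_rows", "arguments": {
  "commands": [
    {"travel": [0, 0, 0], "turn": [0.0055, -0.083, -0.012], "fingers": 0.4},
    {"travel": [0, 0, 0], "turn": [0.0055, -0.083, -0.012], "fingers": 0.4},
    {"travel": [0, 0, 0], "turn": [0.0055, -0.083, -0.012], "fingers": 0.4},
    {"travel": [0, 0, 0], "turn": [0.0055, -0.083, -0.012], "fingers": 0.4},
    {"travel": [0, 0, 0], "turn": [0.0055, -0.083, -0.012], "fingers": 0.4},
    {"travel": [0, 0, 0], "turn": [0.0055, -0.083, -0.012], "fingers": 0.4},
    {"travel": [0, 0, 0], "turn": [0, 0, 0], "fingers": 0.4}
  ]
}}

```text
clock: 29.35
ee_pos: [0.4529, -0.3222, 0.204]
orientation: [-3.133, 0.056, 0.003]
force: [-0.0, -0.1, -0.6]
gripper_width: 0.0596
```

{"name": "send_rows", "arguments": {
  "commands": [
    {"travel": [0.035, -0.44, 0.1], "turn": [0, 0, 0], "fingers": 0.4},
    {"travel": [0.035, -0.44, 0.1], "turn": [0, 0, 0], "fingers": 0.4},
    {"travel": [0.035, -0.44, 0.1], "turn": [0, 0, 0], "fingers": 0.4},
    {"travel": [0.035, -0.44, 0.1], "turn": [0, 0, 0], "fingers": 0.4},
    {"travel": [0.035, -0.44, 0.1], "turn": [0, 0, 0], "fingers": 0.4},
    {"travel": [0.035, -0.44, 0.2], "turn": [0, 0, 0], "fingers": 0.4},
    {"travel": [0.035, -0.44, 0.3], "turn": [0, 0, 0], "fingers": 0.4},
    {"travel": [0, 0, 0], "turn": [0, 0, 0], "fingers": 0.4}
  ]
}}

```text
clock: 30.15
ee_pos: [0.4768, -0.0729, 0.1222]
orientation: [-3.132, 0.055, 0.009]
force: [-0.9, 0.0, -2.0]
gripper_width: 0.0591
```

{"name": "send_rows", "arguments": {
  "commands": [
    {"travel": [0, 0, 0], "turn": [0, 0, 0], "fingers": 0.4},
    {"travel": [0, 0, 0], "turn": [0, 0, 0], "fingers": 0.4}
  ]
}}

```text
clock: 30.35
ee_pos: [0.4807, -0.0779, 0.1279]
orientation: [-3.137, 0.062, -0.005]
force: [0.5, -0.8, -0.9]
gripper_width: 0.0593
```

Run:
```python
from chk import *
s=manip.state();z=s['ee_pos'][2];print(s['q'])
topface('near-y',('wrist','scene'));edges('near-y',z+.0385,tol=.006);edges('near-y',z+.0385,'scene',.008)
Rw=down(-92.1);off=[0,0,-.0135]
rel(place('near-y',off,Rw,.0),Rw)
```

```text
[-0.3165 -0.1995  2.029   0.0051  1.3106  1.2927]
wrist z 0.16472161082338754 slope [-0.0078 -0.0026] rect c (0.48141229152679443, -0.07924813777208328) size (0.0854320079088211, 0.04914495348930359) ang 87.89680480957031 d [ 0.0009 -0.0001] 14454
scene z 0.16691985182466895 slope [0.0097 0.0022] rect c (0.47484293580055237, -0.07244798541069031) size (0.05077891796827316, 0.07442878186702728) ang 3.237192153930664 d [-0.0057  0.0067] 216
wrist x edges [-0.0194  0.0255] y edges [-0.0305  0.0299] 8386 tcp [ 0.4814 -0.0783  0.1288]
scene x edges [-0.0292  0.0184] y edges [-0.0346  0.0426] 153 tcp [ 0.4814 -0.0782  0.1288]
shift [-0.015   0.0161  1.2407] rows>= 1.985367276978103
turn [-0.0025 -0.0023 -0.0022] rows>= 0.04222801197591094
shift after turn [-0.0106  0.0113  1.2408]
```

{"name": "send_rows", "arguments": {
  "commands": [
    {"travel": [-0.007, 0.005, 0.26], "turn": [0, 0, 0], "fingers": 0.4},
    {"travel": [0, 0, 0.26], "turn": [0, 0, 0], "fingers": 0.4},
    {"travel": [0, 0, 0.26], "turn": [0, 0, 0], "fingers": 0.4},
    {"travel": [0, 0, 0.26], "turn": [0, 0, 0], "fingers": 0.4},
    {"travel": [0, 0, 0], "turn": [0, 0, 0], "fingers": 0.4},
    {"travel": [0, 0, 0], "turn": [0, 0, 0], "fingers": 0.4}
  ]
}}

```text
clock: 31.15
ee_pos: [0.4807, -0.0776, 0.0452]
orientation: [-3.137, 0.061, -0.003]
force: [-0.3, -0.5, -1.0]
gripper_width: 0.0593
```

Run:
```python
from chk import *
s=manip.state();z=s['ee_pos'][2];print(s['force'])
topface('near-y',('wrist',));edges('near-y',z+.037,tol=.006)
rel([.4808,-.0788,.0315])
```

```text
[-0.3267 -0.49   -1.0098]
wrist z 0.0820148514425678 slope [-0.0076 -0.0042] rect c (0.4813631474971771, -0.07773566246032715) size (0.09906778484582901, 0.04895815998315811) ang 87.2525405883789 d [0.0009 0.0014] 14546
wrist x edges [-0.0192  0.0256] y edges [-0.0306  0.0305] 8677 tcp [ 0.4818 -0.0778  0.0464]
shift [-0.0129  0.0136  0.1863] rows>= 0.29956227817272735
```

{"name": "send_rows", "arguments": {
  "commands": [
    {"travel": [-0.008, 0.005, 0.085], "turn": [0, 0, 0], "fingers": 0.4},
    {"travel": [0, 0, 0.085], "turn": [0, 0, 0], "fingers": 0.4},
    {"travel": [0, 0, 0], "turn": [0, 0, 0], "fingers": 0.4},
    {"travel": [0, 0, 0], "turn": [0, 0, 0], "fingers": 0.4}
  ]
}}

```text
clock: 31.65
ee_pos: [0.4797, -0.0774, 0.0308]
orientation: [-3.137, 0.06, -0.002]
force: [-0.9, 0.6, -0.8]
gripper_width: 0.0595
```

Run:
```python
from chk import *
s=manip.state();z=s['ee_pos'][2];print(s['ee_pos'],s['force'])
topface('near-y',('wrist',));edges('near-y',z+.0365,tol=.006)
```

```text
[ 0.4797 -0.0774  0.0308] [-0.9392  0.581  -0.7845]
wrist z 0.06751361053095056 slope [-0.0156 -0.0035] rect c (0.4980306327342987, -0.07956957817077637) size (0.09824652969837189, 0.0847955197095871) ang 87.69561004638672 d [ 0.0175 -0.0005] 18793
wrist x edges [-0.0206  0.0498] y edges [-0.0304  0.0307] 9051 tcp [ 0.4801 -0.0776  0.0313]
```

{"name": "send_rows", "arguments": {
  "commands": [
    {"travel": [0, 0, 0], "turn": [0, 0, 0], "fingers": 0.85},
    {"travel": [0, 0, 0], "turn": [0, 0, 0], "fingers": 0.85},
    {"travel": [0, 0, 0], "turn": [0, 0, 0], "fingers": 0.85},
    {"travel": [0, 0, 0], "turn": [0, 0, 0], "fingers": 0.85},
    {"travel": [0, 0, -0.3], "turn": [0, 0, 0], "fingers": 0.85},
    {"travel": [0, 0, -0.5], "turn": [0, 0, 0], "fingers": 0.85},
    {"travel": [0, 0, -0.5], "turn": [0, 0, 0], "fingers": 0.85},
    {"travel": [0, 0, -0.5], "turn": [0, 0, 0], "fingers": 0.85}
  ]
}}

```text
clock: 32.55
ee_pos: [0.4793, -0.078, 0.1766]
orientation: [-3.137, 0.06, -0.003]
force: [1.2, -0.2, -0.3]
gripper_width: 0.0726
```

{"name": "send_rows", "arguments": {
  "commands": [
    {"travel": [-0.4, 0.2, -0.5], "turn": [0, 0, 0.02], "fingers": 1},
    {"travel": [-0.4, 0.2, -0.5], "turn": [0, 0, 0], "fingers": 1},
    {"travel": [0, 0.2, -0.5], "turn": [0, 0, 0], "fingers": 1},
    {"travel": [0, 0, 0], "turn": [0, 0, 0], "fingers": 1},
    {"travel": [0, 0, 0], "turn": [0, 0, 0], "fingers": 1},
    {"travel": [0, 0, 0], "turn": [0, 0, 0], "fingers": 1}
  ]
}}

```text
clock: 33.15
ee_pos: [0.4168, -0.1207, 0.288]
orientation: [-3.135, 0.109, -0.0]
force: [-0.4, 0.3, -1.3]
gripper_width: 0.0858
```

Run:
```python
from chk import *
import pickle
s=manip.state();c=cam('wrist');save(c,'w6.png',k=1.4);pickle.dump(c,open('w6.pkl','wb'))
for p in('far+y','far-y','near-y'): edges(p,.068,tol=.006)
P=cloud(c);m=(P[...,2]>.12)&(P[...,2]<.145)&(abs(P[...,0]-.66)<.04)&(abs(P[...,1]+.2)<.04);print('knob',P[m].mean(0) if m.any() else None, m.sum())
print(s['ee_pos'])
```

```text
wrist x edges [-0.0255  0.0243] y edges [-0.0305  0.0296] 1397 tcp [ 0.4167 -0.1205  0.2874]
wrist x edges [-0.0253  0.0247] y edges [-0.0307  0.0289] 1417 tcp [ 0.4168 -0.1205  0.2875]
wrist x edges [-0.0254  0.0497] y edges [-0.0288  0.031 ] 1209 tcp [ 0.4168 -0.1206  0.2878]
knob None 0
[ 0.4168 -0.1207  0.288 ]
```

View pics/w6.png

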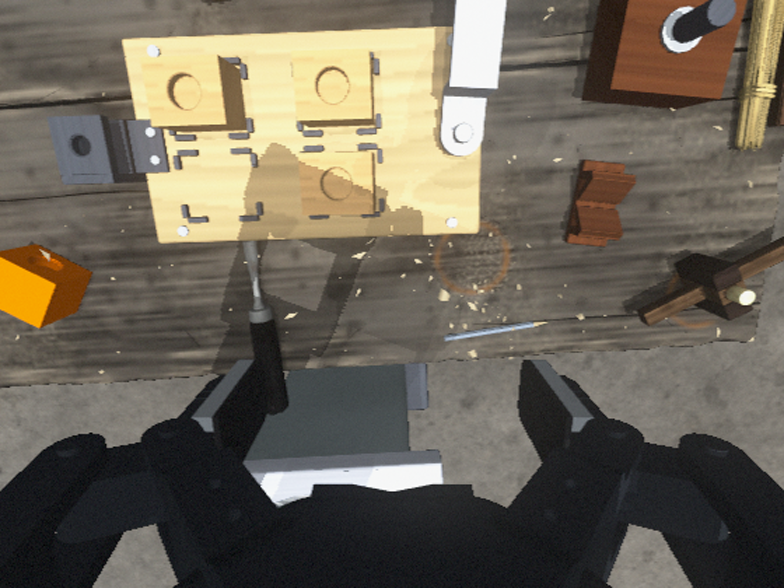

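Picture w6 shows three blanks seated with their recesses up, at (186,90), (333,85) and (337,183). The bar is fully open, with its hinge at (463,132). Now I locate the knob to close the bar.

Run:
```python
from h import *
from scipy.optimize import least_squares
K=np.array([[.5593,-.0454],[.6272,-.092],[.6601,-.1714],[.6608,-.1905],[.6602,-.1993],[.6598,-.203]])
r=least_squares(lambda h:np.hypot(*(K-h).T)-.15,[.513,-.188]).x;print('hinge fit',r, [np.degrees(np.arctan2(*(k-r)[::-1])) for k in K])
for n in('top','scene'):
    c=cam(n);P=cloud(c);hsv=cv2.cvtColor(c['frame'],cv2.COLOR_BGR2HSV);m=(P[...,2]>.125)&(P[...,2]<.145)&(abs(P[...,0]-.66)<.04)&(abs(P[...,1]+.2)<.04);print(n,P[m].mean(0),m.sum())
rel([.660,-.2035,.19],down(-96.6))
```

```text
hinge fit [ 0.5108 -0.1871] [np.float64(71.11013326220812), np.float64(39.251537871086924), np.float64(6.002108196136931), np.float64(-1.300103684298116), np.float64(-4.6703593717904495), np.float64(-6.093143942206089)]
top [ 0.6622 -0.2029  0.1322] 41
scene [ 0.6578 -0.2053  0.1319] 40
shift [3.102  0.8274 1.2259] rows>= 5.498464621698567
turn [-0.0032  0.      0.0292] rows>= 0.3072692943097827
shift after turn [3.1364 0.6784 1.2298]
```

{"name": "send_rows", "arguments": {
  "commands": [
    {"travel": [0, 0, 0], "turn": [-0.003, 0, 0.029], "fingers": 1},
    {"travel": [0.52, 0.113, 0], "turn": [0, 0, 0], "fingers": 1},
    {"travel": [0.52, 0.113, 0], "turn": [0, 0, 0], "fingers": 1},
    {"travel": [0.52, 0.113, 0], "turn": [0, 0, 0], "fingers": 1},
    {"travel": [0.52, 0.113, 0], "turn": [0, 0, 0], "fingers": 1},
    {"travel": [0.52, 0.113, 0], "turn": [0, 0, 0], "fingers": 1},
    {"travel": [0.52, 0.113, 0.4], "turn": [0, 0, 0], "fingers": 1},
    {"travel": [0, 0, 0.4], "turn": [0, 0, 0], "fingers": 1}
  ]
}}

```text
clock: 34.25
ee_pos: [0.6601, -0.2043, 0.2257]
orientation: [3.136, -0.181, 0.004]
force: [0.1, -0.2, -0.3]
gripper_width: 0.0851
```

{"name": "send_rows", "arguments": {
  "commands": [
    {"travel": [0, 0, 0], "turn": [0, 0, 0], "fingers": 1},
    {"travel": [0, 0, 0], "turn": [0, 0, 0], "fingers": 1}
  ]
}}

```text
clock: 34.45
ee_pos: [0.6559, -0.2025, 0.2269]
orientation: [-3.136, 0.181, 0.001]
force: [0.5, 0.1, 0.7]
gripper_width: 0.086
```

Run:
```python
from h import *
rel([.660,-.2035,.105],down(-96.6));print(manip.state()['ee_pos'])
```

```text
shift [0.0526 0.0067 1.5242] rows>= 2.4401854745799403
turn [-0.0002  0.0004 -0.0001] rows>= 0.004831428423261335
shift after turn [0.0517 0.0062 1.5242]
[ 0.6559 -0.2025  0.2269]
```

{"name": "send_rows", "arguments": {
  "commands": [
    {"travel": [0.05, 0, 0.38], "turn": [0, 0, 0], "fingers": 1},
    {"travel": [0, 0, 0.38], "turn": [0, 0, 0], "fingers": 1},
    {"travel": [0, 0, 0.38], "turn": [0, 0, 0], "fingers": 1},
    {"travel": [0, 0, 0.38], "turn": [0, 0, 0], "fingers": 1},
    {"travel": [0, 0, 0], "turn": [0, 0, 0], "fingers": 1},
    {"travel": [0, 0, 0], "turn": [0, 0, 0], "fingers": 0.1},
    {"travel": [0, 0, 0], "turn": [0, 0, 0], "fingers": 0.1},
    {"travel": [0, 0, 0], "turn": [0, 0, 0], "fingers": 0.1}
  ]
}}

```text
clock: 35.25
ee_pos: [0.6623, -0.2041, 0.1099]
orientation: [3.134, -0.181, 0.011]
force: [-0.2, -0.1, -0.1]
gripper_width: 0.0441
```

{"name": "send_rows", "arguments": {
  "commands": [
    {"travel": [0, 0, 0], "turn": [0, 0, 0], "fingers": 0.1},
    {"travel": [0, 0, 0], "turn": [0, 0, 0], "fingers": 0.1},
    {"travel": [0, 0, 0], "turn": [0, 0, 0], "fingers": 0.1},
    {"travel": [0, 0, 0], "turn": [0, 0, 0], "fingers": 0.1}
  ]
}}

```text
clock: 35.65
ee_pos: [0.6615, -0.2032, 0.1081]
orientation: [3.136, -0.181, 0.006]
force: [-2.0, 1.8, 5.8]
gripper_width: 0.018
```

{"name": "send_rows", "arguments": {
  "commands": [
    {"travel": [-0.019, -0.264, 0], "turn": [0, 0, -0.09], "fingers": 0.1},
    {"travel": [-0.019, -0.264, 0], "turn": [0, 0, -0.09], "fingers": 0.1},
    {"travel": [-0.019, -0.264, 0], "turn": [0, 0, -0.09], "fingers": 0.1},
    {"travel": [-0.019, -0.264, 0], "turn": [0, 0, -0.09], "fingers": 0.1},
    {"travel": [-0.019, -0.264, 0], "turn": [0, 0, -0.09], "fingers": 0.1},
    {"travel": [0, 0, 0], "turn": [0, 0, 0], "fingers": 0.1}
  ]
}}

```text
clock: 36.25
ee_pos: [0.6362, -0.1012, 0.1081]
orientation: [3.001, 0.922, 0.004]
force: [-0.4, -0.4, 5.1]
gripper_width: 0.0181
```

Run:
```python
from h import *
s=manip.state();h=np.array([.511,-.187]);d=s['ee_pos'][:2]-h;print(s['ee_pos'],s['force'],np.hypot(*d),np.degrees(np.arctan2(d[1],d[0])))
e=R.from_rotvec(s['orientation']).apply([0,1,0]);print('phi',np.degrees(np.arctan2(e[1],e[0])))
```

```text
[ 0.6362 -0.1012  0.1081] [-0.4112 -0.4389  5.0517] 0.15177481237048404 34.443887377272674
phi -55.845522331519874
```

{"name": "send_rows", "arguments": {
  "commands": [
    {"travel": [-0.019, -0.264, 0], "turn": [0, 0, -0.09], "fingers": 0.1},
    {"travel": [-0.019, -0.264, 0], "turn": [0, 0, -0.09], "fingers": 0.1},
    {"travel": [-0.019, -0.264, 0], "turn": [0, 0, -0.09], "fingers": 0.1},
    {"travel": [-0.019, -0.264, 0], "turn": [0, 0, -0.09], "fingers": 0.1},
    {"travel": [-0.019, -0.264, 0], "turn": [0, 0, -0.09], "fingers": 0.1},
    {"travel": [-0.012, -0.21, 0], "turn": [0, 0, -0.072], "fingers": 0.1},
    {"travel": [0, 0, 0], "turn": [0, 0, 0], "fingers": 0.1}
  ]
}}

```text
clock: 36.95
ee_pos: [0.5354, -0.0383, 0.1081]
orientation: [2.385, 2.038, 0.004]
force: [1.4, -0.1, 4.9]
gripper_width: 0.0179
```

{"name": "send_rows", "arguments": {
  "commands": [
    {"travel": [-0.003, -0.1, 0], "turn": [0, 0, -0.035], "fingers": 0.1},
    {"travel": [0, 0, 0], "turn": [0, 0, 0], "fingers": 0.1}
  ]
}}

```text
clock: 37.15
ee_pos: [0.5283, -0.0374, 0.1081]
orientation: [2.33, 2.101, 0.004]
force: [0.2, 1.5, 6.3]
gripper_width: 0.0174
```

Run:
```python
from h import *
s=manip.state();h=np.array([.511,-.187]);d=s['ee_pos'][:2]-h;print(s['ee_pos'],s['force'],np.hypot(*d),np.degrees(np.arctan2(d[1],d[0])))
e=R.from_rotvec(s['orientation']).apply([0,1,0]);print('phi',np.degrees(np.arctan2(e[1],e[0])))
```

```text
[ 0.5283 -0.0374  0.1081] [0.1612 1.5078 6.3245] 0.15061914918524796 83.3937982833368
phi -5.921226721780265
```

{"name": "send_rows", "arguments": {
  "commands": [
    {"travel": [0, -0.1, 0], "turn": [0, 0, -0.03], "fingers": 0.1},
    {"travel": [0, 0, 0], "turn": [0, 0, 0], "fingers": 0.1}
  ]
}}

```text
clock: 37.35
ee_pos: [0.5206, -0.0368, 0.1081]
orientation: [2.28, 2.155, 0.004]
force: [-0.5, 0.3, 6.7]
gripper_width: 0.0179
```

{"name": "send_rows", "arguments": {
  "commands": [
    {"travel": [0, -0.06, 0], "turn": [0, 0, -0.01], "fingers": 0.1},
    {"travel": [0, 0, 0], "turn": [0, 0, 0], "fingers": 0.1}
  ]
}}

```text
clock: 37.55
ee_pos: [0.5189, -0.0367, 0.1082]
orientation: [2.259, 2.168, 0.013]
force: [12.2, 0.3, -0.7]
gripper_width: 0.0181
```

{"name": "send_rows", "arguments": {
  "commands": [
    {"travel": [0, -0.04, 0], "turn": [0, 0, 0], "fingers": 0.1},
    {"travel": [0, 0, 0], "turn": [0, 0, 0], "fingers": 0.1}
  ]
}}

```text
clock: 37.75
ee_pos: [0.5188, -0.0367, 0.1082]
orientation: [2.255, 2.162, 0.023]
force: [26.6, -0.6, -10.0]
gripper_width: 0.0179
```

{"name": "send_rows", "arguments": {
  "commands": [
    {"travel": [0, 0.05, 0], "turn": [0, 0, 0], "fingers": 0.1},
    {"travel": [0, 0, 0], "turn": [0, 0, 0], "fingers": 0.6},
    {"travel": [0, 0, 0], "turn": [0, 0, 0], "fingers": 0.6},
    {"travel": [0, 0, 0], "turn": [0, 0, 0], "fingers": 0.6},
    {"travel": [0, 0, 0], "turn": [0, 0, 0], "fingers": 0.6},
    {"travel": [0, 0, -0.3], "turn": [0, 0, 0], "fingers": 0.6},
    {"travel": [0, 0, -0.5], "turn": [0, 0, 0], "fingers": 0.6},
    {"travel": [0, 0, -0.5], "turn": [0, 0, 0], "fingers": 0.6}
  ]
}}

```text
clock: 38.55
ee_pos: [0.5143, -0.036, 0.2098]
orientation: [-2.267, -2.174, 0.001]
force: [0.5, -0.5, -0.4]
gripper_width: 0.0511
```

{"name": "send_rows", "arguments": {
  "commands": [
    {"travel": [0, 0, -0.5], "turn": [0, 0, 0], "fingers": 1},
    {"travel": [0, 0, -0.3], "turn": [0, 0, 0], "fingers": 1},
    {"travel": [0, 0, 0], "turn": [0, 0, 0], "fingers": 1},
    {"travel": [0, 0, 0], "turn": [0, 0, 0], "fingers": 1}
  ]
}}

```text
clock: 38.95
ee_pos: [0.5151, -0.0361, 0.2736]
orientation: [2.266, 2.174, 0.001]
force: [-0.3, -0.2, 0.3]
gripper_width: 0.0853
```

Run:
```python
from h import *
print(manip.state()['ee_pos'])
c=cam('wrist');save(c,'w7.png',k=1.4)
import pickle;pickle.dump(c,open('w7.pkl','wb'))
rel([.56,-.44,.27],down(0))
```

```text
[ 0.5151 -0.0361  0.2736]
shift [-5.0218  0.7778  0.0278] rows>= 8.130813031517361
turn [-0.0004  0.0001 -0.0265] rows>= 0.27793501435102
shift after turn [-5.0498  0.5679  0.0277]
```

View pics/w7.png

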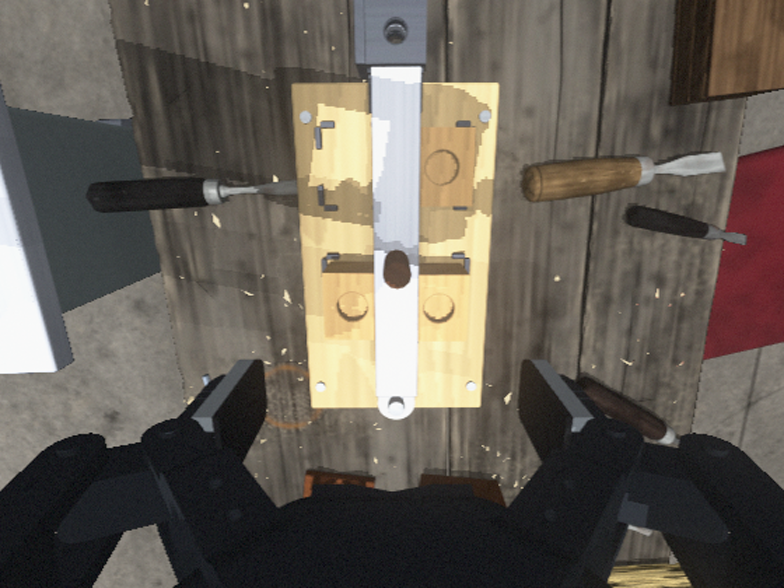

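Run:
```python
from h import *
import pickle
for f,(u,v),r in(('w7.pkl',(397/1.4,31/1.4),14),('w2.pkl',(189/1.4,131/1.4),12),('w6.pkl',(80/1.4,146/1.4),12),('w1.pkl',(268,106),14)):
    try:c=pickle.load(open(f,'rb'))
    except Exception: continue
    g=cv2.cvtColor(c['frame'],cv2.COLOR_BGR2GRAY);u0,v0=int(u)-r,max(int(v)-r,0);p=g[v0:v0+2*r,u0:u0+2*r]
    m=(p<.62*np.median(p)).astype(np.uint8);n,l,st,ce=cv2.connectedComponentsWithStats(m);i=1+np.argmax(st[1:,4])
    x,y,w,h,a=st[i];uu,vv=u0+x+(w-1)/2,v0+y+(h-1)/2
    print(f,np.median(p),(uu,vv),w,h,a,onz(c,uu,vv,.058))
```

```text
w7.pkl 124.0 (np.float64(282.0), np.float64(25.0)) 13 9 67 [0.5248 0.1296 0.058 ]
w2.pkl 112.5 (np.float64(135.0), np.float64(93.5)) 13 14 119 [0.5259 0.1316 0.058 ]
w6.pkl 111.0 (np.float64(57.0), np.float64(103.5)) 13 14 141 [0.5253 0.1314 0.058 ]
```

{"name": "send_rows", "arguments": {
  "commands": [
    {"travel": [0, 0, 0], "turn": [0, 0, -0.026], "fingers": 1},
    {"travel": [-0.56, 0.063, 0], "turn": [0, 0, 0], "fingers": 1},
    {"travel": [-0.56, 0.063, 0], "turn": [0, 0, 0], "fingers": 1},
    {"travel": [-0.56, 0.063, 0], "turn": [0, 0, 0], "fingers": 1},
    {"travel": [-0.56, 0.063, 0], "turn": [0, 0, 0], "fingers": 1},
    {"travel": [-0.56, 0.063, 0], "turn": [0, 0, 0], "fingers": 1},
    {"travel": [-0.56, 0.063, 0], "turn": [0, 0, 0], "fingers": 1},
    {"travel": [-0.56, 0.063, 0], "turn": [0, 0, 0], "fingers": 1}
  ]
}}

```text
clock: 39.8
ee_pos: [0.5493, -0.351, 0.2708]
orientation: [-2.22, -2.218, -0.001]
force: [1.4, 0.8, -0.0]
gripper_width: 0.085
```

{"name": "send_rows", "arguments": {
  "commands": [
    {"travel": [-0.56, 0.063, 0], "turn": [0, 0, 0], "fingers": 1},
    {"travel": [-0.56, 0.063, 0], "turn": [0, 0, 0], "fingers": 1},
    {"travel": [0, 0, 0], "turn": [0, 0, 0], "fingers": 1},
    {"travel": [0, 0, 0], "turn": [0, 0, 0], "fingers": 1},
    {"travel": [0, 0, 0], "turn": [0, 0, 0], "fingers": 1}
  ]
}}

```text
clock: 40.3
ee_pos: [0.56, -0.4381, 0.2724]
orientation: [-2.221, -2.22, -0.002]
force: [0.3, -0.4, 0.3]
gripper_width: 0.0854
```

Run:
```python
from h import *
s=manip.state();print(s['ee_pos']);c=cam('wrist');save(c,'w8.png');P=cloud(c);hsv=cv2.cvtColor(c['frame'],cv2.COLOR_BGR2HSV)
X,Y,Z=P[...,0],P[...,1],P[...,2];reg=(X>.45)&(X<.7)&(Y>-.47)&(Y<-.22)
st=reg&(abs(Z-.056)<.005)&(hsv[...,1]>100);print('stand',cv2.minAreaRect(P[st][:,:2].astype(np.float32)),np.median(Z[st]))
fl=reg&(abs(Z-.060)<.005)&(hsv[...,1]<70)&(hsv[...,2]>120);q=P[fl];print('flange',q.mean(0),q.min(0),q.max(0),cv2.minEnclosingCircle(q[:,:2].astype(np.float32)))
pt=reg&(Z>.094)&(Z<.11);q=P[pt];print('grip top',q.mean(0),q.min(0),q.max(0),pt.sum())
```

```text
[ 0.56   -0.4381  0.2724]
stand ((0.5753918886184692, -0.35610756278038025), (0.0901084691286087, 0.09005396068096161), 81.01206970214844) 0.05480294108476627
flange [ 0.5742 -0.3574  0.0586] [ 0.5603 -0.3711  0.055 ] [ 0.5918 -0.3401  0.0628] ((0.5758781433105469, -0.35607290267944336), 0.01625552400946617)
grip top [ 0.5753 -0.3562  0.0987] [ 0.5661 -0.3652  0.0958] [ 0.5851 -0.3463  0.1015] 318
```

View pics/w8.png

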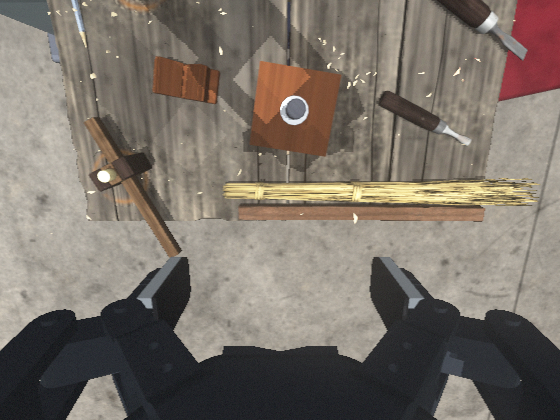

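Picture w8 shows the pin at (294,110), standing in the stand, which has been shifted about 15 mm since the start. The measured position is (0.5754, −0.3562).

{"name": "send_rows", "arguments": {
  "commands": [
    {"travel": [0.51, 0.095, 0], "turn": [0, 0, 0], "fingers": 1},
    {"travel": [0.51, 0.095, 0], "turn": [0, 0, 0], "fingers": 1},
    {"travel": [0, 0, 0.4], "turn": [0, 0, 0], "fingers": 1},
    {"travel": [0, 0, 0.4], "turn": [0, 0, 0], "fingers": 1},
    {"travel": [0, 0, 0.4], "turn": [0, 0, 0], "fingers": 1},
    {"travel": [0, 0, 0], "turn": [0, 0, 0], "fingers": 1},
    {"travel": [0, 0, 0], "turn": [0, 0, 0], "fingers": 1},
    {"travel": [0, 0, 0], "turn": [0, 0, 0], "fingers": 1}
  ]
}}

```text
clock: 41.15
ee_pos: [0.5769, -0.3582, 0.1812]
orientation: [2.218, 2.217, 0.002]
force: [-0.1, -0.5, 0.5]
gripper_width: 0.0853
```

Run:
```python
from h import *
s=manip.state();print(s['ee_pos'])
for n in('top','scene'):
    c=cam(n);P=cloud(c);X,Y,Z=P[...,0],P[...,1],P[...,2];hsv=cv2.cvtColor(c['frame'],cv2.COLOR_BGR2HSV)
    st=(abs(X-.575)<.08)&(abs(Y+.356)<.08)&(abs(Z-.056)<.005)&(hsv[...,1]>100)
    if st.sum()>20: print(n,cv2.minAreaRect(P[st][:,:2].astype(np.float32)),st.sum())
rel([.5754,-.3562,.068],down(0))
```

```text
[ 0.5769 -0.3582  0.1812]
top ((0.5765877366065979, -0.3544369637966156), (0.08802810311317444, 0.09095610678195953), 80.17005157470703) 551
scene ((0.5731149315834045, -0.3563759922981262), (0.09255935251712799, 0.09448203444480896), 80.58724975585938) 732
shift [ 0.0346 -0.0265  1.4163] rows>= 2.267144461233161
turn [ 0.0034  0.0022 -0.0004] rows>= 0.04247678395304008
shift after turn [ 0.0298 -0.019   1.4165]
```

{"name": "send_rows", "arguments": {
  "commands": [
    {"travel": [0.03, -0.02, 0.3], "turn": [0, 0, 0], "fingers": 1},
    {"travel": [0, 0, 0.4], "turn": [0, 0, 0], "fingers": 1},
    {"travel": [0, 0, 0.4], "turn": [0, 0, 0], "fingers": 1},
    {"travel": [0, 0, 0.3], "turn": [0, 0, 0], "fingers": 1},
    {"travel": [0, 0, 0], "turn": [0, 0, 0], "fingers": 1},
    {"travel": [0, 0, 0], "turn": [0, 0, 0], "fingers": 1},
    {"travel": [0, 0, 0], "turn": [0, 0, 0], "fingers": 1}
  ]
}}

```text
clock: 41.95
ee_pos: [0.5759, -0.3568, 0.0693]
orientation: [2.218, 2.216, 0.002]
force: [1.0, -0.2, -0.0]
gripper_width: 0.0854
```

{"name": "send_rows", "arguments": {
  "commands": [
    {"travel": [0, 0, 0], "turn": [0, 0, 0], "fingers": 0.1},
    {"travel": [0, 0, 0], "turn": [0, 0, 0], "fingers": 0.1},
    {"travel": [0, 0, 0], "turn": [0, 0, 0], "fingers": 0.1},
    {"travel": [0, 0, 0], "turn": [0, 0, 0], "fingers": 0.1},
    {"travel": [0, 0, 0], "turn": [0, 0, 0], "fingers": 0.1},
    {"travel": [0, 0, 0], "turn": [0, 0, 0], "fingers": 0.1},
    {"travel": [0, 0, 0], "turn": [0, 0, 0], "fingers": 0.1}
  ]
}}

```text
clock: 42.65
ee_pos: [0.5745, -0.3556, 0.0665]
orientation: [2.221, 2.219, 0.001]
force: [0.1, 1.1, 2.4]
gripper_width: 0.0188
```

Run:
```python
from h import *
s=manip.state();print(s['ee_pos'],s['force'],s['wrist_torque'],s['gripper_width']);rel([.5754,-.3562,.068],down(0))
```

```text
[ 0.5745 -0.3556  0.0665] [0.1199 1.1412 2.3865] [0.049  0.0225 0.0358] 0.018784715895335116
shift [-0.0075  0.011  -0.0185] rows>= 0.036485662094804056
turn [ 0.0013  0.0005 -0.0005] rows>= 0.01515857519594026
shift after turn [-0.0075  0.011  -0.0185]
```

{"name": "send_rows", "arguments": {
  "commands": [
    {"travel": [0, 0, -0.2], "turn": [0, 0, 0], "fingers": 0.1},
    {"travel": [0, 0, -0.35], "turn": [0, 0, 0], "fingers": 0.1},
    {"travel": [0, 0, -0.35], "turn": [0, 0, 0], "fingers": 0.1},
    {"travel": [0, 0, -0.35], "turn": [0, 0, 0], "fingers": 0.1},
    {"travel": [0, 0, -0.35], "turn": [0, 0, 0], "fingers": 0.1},
    {"travel": [0, 0, -0.35], "turn": [0, 0, 0], "fingers": 0.1},
    {"travel": [0, 0, 0], "turn": [0, 0, 0], "fingers": 0.1}
  ]
}}

```text
clock: 43.35
ee_pos: [0.576, -0.3569, 0.2288]
orientation: [2.214, 2.213, 0.003]
force: [-0.1, -0.8, -0.2]
gripper_width: 0.0184
```

{"name": "send_rows", "arguments": {
  "commands": [
    {"travel": [0.55, -0.056, 0], "turn": [0, 0, 0], "fingers": 0.1},
    {"travel": [0.55, -0.056, 0], "turn": [0, 0, 0], "fingers": 0.1},
    {"travel": [0.55, -0.056, 0], "turn": [0, 0, 0], "fingers": 0.1},
    {"travel": [0.55, -0.056, 0], "turn": [0, 0, 0], "fingers": 0.1},
    {"travel": [0.55, -0.056, 0], "turn": [0, 0, 0], "fingers": 0.1},
    {"travel": [0.55, -0.056, 0], "turn": [0, 0, 0], "fingers": 0.1},
    {"travel": [0.55, -0.056, 0], "turn": [0, 0, 0], "fingers": 0.1},
    {"travel": [0.55, -0.056, 0], "turn": [0, 0, 0], "fingers": 0.1}
  ]
}}

```text
clock: 44.15
ee_pos: [0.5372, -0.0016, 0.2203]
orientation: [-2.223, -2.22, 0.001]
force: [1.0, -0.1, -0.9]
gripper_width: 0.0182
```

{"name": "send_rows", "arguments": {
  "commands": [
    {"travel": [0.55, -0.056, 0], "turn": [0, 0, 0], "fingers": 0.1},
    {"travel": [0.55, -0.056, 0], "turn": [0, 0, 0], "fingers": 0.1},
    {"travel": [0.55, -0.056, 0], "turn": [0, 0, 0], "fingers": 0.1},
    {"travel": [0, 0, 0], "turn": [0, 0, 0], "fingers": 0.1},
    {"travel": [0, 0, 0], "turn": [0, 0, 0], "fingers": 0.1},
    {"travel": [0, 0, 0], "turn": [0, 0, 0], "fingers": 0.1}
  ]
}}

```text
clock: 44.75
ee_pos: [0.5249, 0.1278, 0.2209]
orientation: [2.222, 2.219, -0.001]
force: [-0.2, 0.4, -1.4]
gripper_width: 0.0184
```

Run:
```python
from h import *
import pickle
s=manip.state();print(s['ee_pos'],s['force'],s['gripper_width']);rel([.5253,.1312,.14],down(0))
c=cam('wrist');pickle.dump(c,open('w9.pkl','wb'))
u,v=px(c,np.array([.5253,.1312,.058]));print('hole px',u,v,'tip px',px(c,s['ee_pos']-[0,0,.0625]))
u,v=int(u),int(v);save(c,'w9.png',(max(u-130,0),max(v-140,0),u+130,min(v+120,420)),2.2)
```

```text
[0.5249 0.1278 0.2209] [-0.1581  0.4476 -1.4024] 0.01844952711824968
shift [0.0438 0.0051 1.0109] rows>= 1.6188984242719002
turn [ 0.0001  0.0008 -0.001 ] rows>= 0.01298837097755809
shift after turn [0.0425 0.0054 1.0109]
hole px 280.13438982438606 188.2248441269771 tip px [279.7592 222.6578]
```

View pics/w9.png

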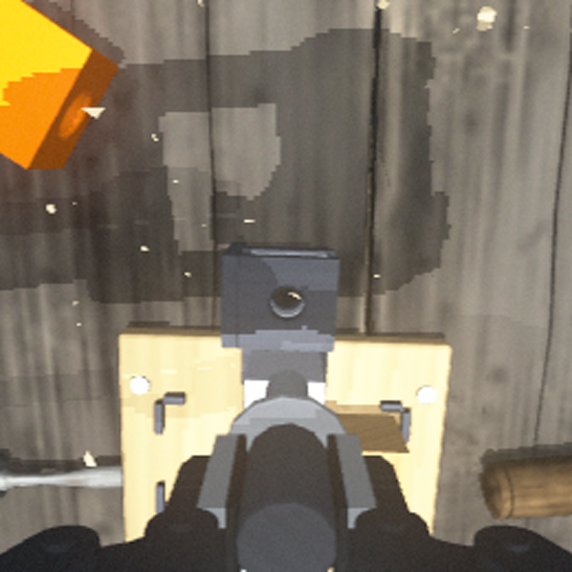

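Run:
```python
from h import *
import pickle
c=pickle.load(open('w9.pkl','rb'));g=cv2.cvtColor(c['frame'],cv2.COLOR_BGR2GRAY)
p=cv2.resize(g[170:200,265:297],None,fx=4,fy=4,interpolation=cv2.INTER_CUBIC)
m=(p<.6*np.median(p)).astype(np.uint8);n,l,st,ce=cv2.connectedComponentsWithStats(m);i=1+np.argmax(st[1:,4]);x,y,w,h,a=st[i]
b=np.array([265+(x+w/2-.5)/4,170+(y+h/2-.5)/4]);print(b,w/4,h/4,onz(c,*b,.058))
for du,dv in((.5*w/4,0),(0,.5*h/4)): print(np.linalg.norm(onz(c,b[0]+du,b[1]+dv,.058)-onz(c,*b,.058)))
# pin columns in front of the bar: cylinder edges by row
P=cloud(c);tcp=np.array([.5249,.1278,.2209]);L=P-tcp
k=(np.abs(L[...,0])<.012)&(np.abs(L[...,1])<.02)&(L[...,2]<-.02)&(L[...,2]>-.075)
q=L[k]
for z in np.arange(-.065,-.02,.008):
    s=q[abs(q[:,2]-z)<.004]
    if len(s)>3: print(round(z,3),len(s),s[:,0].min(),s[:,0].max(),s[:,1].max())
```

```text
[283.75 183.75] 1.25 0.75 [0.529  0.1358 0.058 ]
0.0006364093202935
0.0003881417751193479
-0.057 48 -0.006741242306283257 0.006331271564196106 0.00655105293659719
-0.049 70 -0.006588255161606771 0.006166965348996745 0.0066795839214359165
-0.041 64 -0.0063732639926791235 0.005961645806268567 0.006805613497047919
```

Run:
```python
from h import *
import pickle
c=pickle.load(open('w9.pkl','rb'))
print(onz(c,280.8,184.9,.058), 'w7',onz(pickle.load(open('w7.pkl','rb')),396/1.4,31/1.4,.058))
g=cv2.cvtColor(c['frame'],cv2.COLOR_BGR2GRAY);p=cv2.resize(g[174:197,268:294],None,fx=8,fy=8,interpolation=cv2.INTER_CUBIC)
h=cv2.HoughCircles(cv2.GaussianBlur(p,(7,7),2),cv2.HOUGH_GRADIENT,1,40,param1=80,param2=15,minRadius=45,maxRadius=90);print(h)
if h is not None:
    for x,y,r in h[0][:3]: b=(268+(x-3.5)/8,174+(y-3.5)/8);print(b,onz(c,*b,.058),r/8)
P=cloud(c);print('fork top z',P[178,262],P[178,297],px(c,np.array([.525,.139,.058])))
```

```text
[0.526  0.1347 0.058 ] w7 [0.5258 0.1322 0.058 ]
[[[92.5 95.5 48.5]]]
(np.float32(279.125), np.float32(185.5)) [0.5243 0.134  0.058 ] 6.0625
fork top z [0.5069 0.1417 0.0577] [0.5425 0.1415 0.0568] [279.8298 180.6966]
```

{"name": "send_rows", "arguments": {
  "commands": [
    {"travel": [0.065, 0.008, 0.28], "turn": [0, 0, 0], "fingers": 0.1},
    {"travel": [0, 0, 0.28], "turn": [0, 0, 0], "fingers": 0.1},
    {"travel": [0, 0, 0.28], "turn": [0, 0, 0], "fingers": 0.1},
    {"travel": [0, 0, 0.28], "turn": [0, 0, 0], "fingers": 0.1},
    {"travel": [0, 0, 0], "turn": [0, 0, 0], "fingers": 0.1},
    {"travel": [0, 0, 0], "turn": [0, 0, 0], "fingers": 0.1},
    {"travel": [0, 0, 0], "turn": [0, 0, 0], "fingers": 0.1}
  ]
}}

```text
clock: 45.5
ee_pos: [0.5272, 0.1333, 0.134]
orientation: [2.221, 2.217, 0.005]
force: [0.2, 0.2, -1.7]
gripper_width: 0.0186
```

Run:
```python
from h import *
import pickle
s=manip.state();print(s['ee_pos'],s['force'],s['orientation'])
c=cam('wrist');pickle.dump(c,open('w10.pkl','wb'))
u,v=px(c,np.array([*s['ee_pos'][:2],.058]));print('axis@.058 px',u,v,px(c,s['ee_pos']-[0,0,.0625]),px(c,np.array([*s['ee_pos'][:2]+[.008,0],.058])))
u,v=int(u),int(v);print(u-50,v-50);save(c,'w10.png',(u-50,v-50,u+50,v+40),6)
```

```text
[0.5272 0.1333 0.134 ] [ 0.1751  0.1635 -1.6537] [2.2211 2.2171 0.0045]
axis@.058 px 279.3364094930704 217.03028825435484 [279.3978 222.7355] [289.9983 216.9968]
229 167
```

View pics/w10.png

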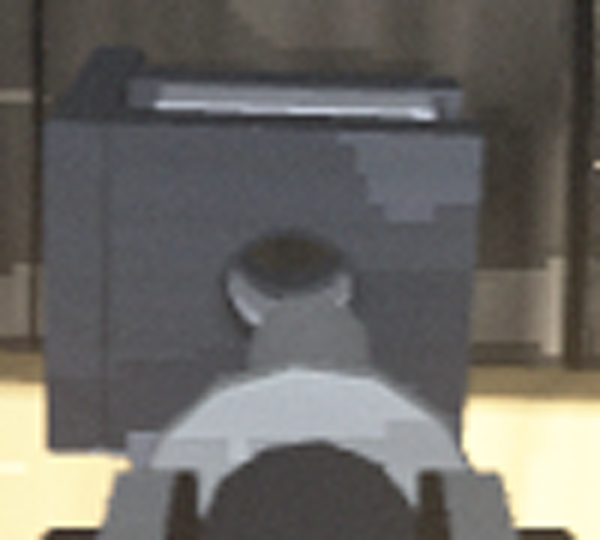

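Run:
```python
from h import *
import pickle
c=pickle.load(open('w10.pkl','rb'))
for v in(228,232): print('hole y',onz(c,277,167+v/6-.4,.058)[1]-.008,onz(c,229+290/6-.4,205,.058)[0])
print('fork front/back edge y',onz(c,277,167+122/6-.4,.058),onz(c,277,167+445/6-.4,.058), 'L/R',onz(c,229+47/6,210,.058)[0],onz(c,229+478/6,210,.058)[0])
s=manip.state();print(s['ee_pos']);rel([.5254,.1330,.124],down(0))
```

```text
hole y 0.13495296094433767 0.5254448921635627
hole y 0.13444067641707402 0.5254448921635627
fork front/back edge y [0.5256 0.1563 0.058 ] [0.5254 0.1142 0.058 ] L/R 0.49556467486467015 0.5490892127205974
[0.5273 0.1335 0.1341]
shift [-0.0059 -0.0242  0.1267] rows>= 0.20664824880382646
turn [ 0.003   0.0002 -0.001 ] rows>= 0.03340829647919069
shift after turn [-0.0058 -0.0237  0.1268]
```

Picture w10 puts the hole centre at crop (290,~277), i.e. (0.5254, 0.1346). The pin is about 1.8 mm too far in x and 1.3 mm short in y, so I correct and then descend gently.

{"name": "send_rows", "arguments": {
  "commands": [
    {"travel": [0.016, -0.0225, 0], "turn": [0.003, 0, 0], "fingers": 0.1},
    {"travel": [0, 0, 0], "turn": [0, 0, 0], "fingers": 0.1},
    {"travel": [0, 0, 0], "turn": [0, 0, 0], "fingers": 0.1}
  ]
}}

```text
clock: 45.85
ee_pos: [0.5244, 0.1352, 0.1327]
orientation: [-2.221, -2.22, 0.003]
force: [0.1, 0.7, -1.5]
gripper_width: 0.0186
```

{"name": "send_rows", "arguments": {
  "commands": [
    {"travel": [0, 0, 0.08], "turn": [0, 0, 0], "fingers": 0.1},
    {"travel": [0, 0, 0.08], "turn": [0, 0, 0], "fingers": 0.1},
    {"travel": [0, 0, 0.06], "turn": [0, 0, 0], "fingers": 0.1},
    {"travel": [0, 0, 0], "turn": [0, 0, 0], "fingers": 0.1},
    {"travel": [0, 0, 0], "turn": [0, 0, 0], "fingers": 0.1}
  ]
}}

```text
clock: 46.35
ee_pos: [0.5242, 0.1347, 0.1142]
orientation: [-2.221, -2.219, 0.005]
force: [0.9, -1.6, -1.8]
gripper_width: 0.0183
```

Run:
```python
from h import *
s=manip.state();print(s['ee_pos'],s['force'],s['wrist_torque']);rel([.5255,.1348,.07],down(0))
```

```text
[0.5242 0.1347 0.1142] [ 0.9184 -1.6389 -1.7569] [-0.332  -0.3512 -0.0348]
shift [0.0015 0.0187 0.552 ] rows>= 0.8837126171454557
turn [-0.0021  0.0008 -0.0005] rows>= 0.024312052386599576
shift after turn [0.0008 0.0169 0.5521]
```

{"name": "send_rows", "arguments": {
  "commands": [
    {"travel": [0, 0.008, 0.08], "turn": [0, 0, 0], "fingers": 0.1},
    {"travel": [0, 0, 0.1], "turn": [0, 0, 0], "fingers": 0.1},
    {"travel": [0, 0, 0], "turn": [0, 0, 0], "fingers": 0.1}
  ]
}}

```text
clock: 46.65
ee_pos: [0.5244, 0.1347, 0.0988]
orientation: [-2.221, -2.219, 0.006]
force: [1.7, -2.2, -2.9]
gripper_width: 0.0184
```

{"name": "send_rows", "arguments": {
  "commands": [
    {"travel": [0, 0, 0.1], "turn": [0, 0, 0], "fingers": 0.1},
    {"travel": [0, 0, 0.1], "turn": [0, 0, 0], "fingers": 0.1},
    {"travel": [0, 0, 0], "turn": [0, 0, 0], "fingers": 0.1}
  ]
}}

```text
clock: 46.95
ee_pos: [0.5244, 0.1347, 0.0827]
orientation: [-2.221, -2.219, 0.005]
force: [2.3, -2.7, -3.2]
gripper_width: 0.0187
```

Going in smoothly; final push.

{"name": "send_rows", "arguments": {
  "commands": [
    {"travel": [0, 0, 0.1], "turn": [0, 0, 0], "fingers": 0.1},
    {"travel": [0, 0, 0.05], "turn": [0, 0, 0], "fingers": 0.1},
    {"travel": [0, 0, 0], "turn": [0, 0, 0], "fingers": 0.1}
  ]
}}

```text
clock: 47.25
ee_pos: [0.5245, 0.1348, 0.0713]
orientation: [-2.221, -2.219, 0.005]
force: [2.6, -3.5, -4.5]
gripper_width: 0.0184
```

{"name": "send_rows", "arguments": {
  "commands": [
    {"travel": [0, 0, 0.03], "turn": [0, 0, 0], "fingers": 0.1},
    {"travel": [0, 0, 0.02], "turn": [0, 0, 0], "fingers": 0.1},
    {"travel": [0, 0, 0], "turn": [0, 0, 0], "fingers": 0.1}
  ]
}}

```text
clock: 47.55
ee_pos: [0.5249, 0.1349, 0.0685]
orientation: [-2.221, -2.22, 0.004]
force: [1.3, -3.8, 1.3]
gripper_width: 0.0183
```

{"name": "send_rows", "arguments": {
  "commands": [
    {"travel": [0, 0, 0.03], "turn": [0, 0, 0], "fingers": 0.1},
    {"travel": [0, 0, 0.02], "turn": [0, 0, 0], "fingers": 0.1},
    {"travel": [0, 0, 0], "turn": [0, 0, 0], "fingers": 0.1}
  ]
}}

```text
clock: 47.85
ee_pos: [0.525, 0.1349, 0.0684]
orientation: [-2.22, -2.219, 0.007]
force: [-12.0, -6.4, 22.2]
gripper_width: 0.0182
```

{"name": "send_rows", "arguments": {
  "commands": [
    {"travel": [0, 0, -0.02], "turn": [0, 0, 0], "fingers": 0.1},
    {"travel": [0, 0, 0], "turn": [0, 0, 0], "fingers": 0.7},
    {"travel": [0, 0, 0], "turn": [0, 0, 0], "fingers": 0.7},
    {"travel": [0, 0, 0], "turn": [0, 0, 0], "fingers": 0.7},
    {"travel": [0, 0, 0], "turn": [0, 0, 0], "fingers": 0.7},
    {"travel": [0, 0, -0.3], "turn": [0, 0, 0], "fingers": 0.7},
    {"travel": [0, 0, -0.5], "turn": [0, 0, 0], "fingers": 0.7},
    {"travel": [0, 0, -0.5], "turn": [0, 0, 0], "fingers": 0.7}
  ]
}}

```text
clock: 48.65
ee_pos: [0.5239, 0.1352, 0.1696]
orientation: [-2.219, -2.218, 0.007]
force: [1.0, 0.1, 0.7]
gripper_width: 0.0601
```

{"name": "send_rows", "arguments": {
  "commands": [
    {"travel": [-0.5, -0.2, -0.5], "turn": [0, 0, 0], "fingers": 0.7},
    {"travel": [-0.5, -0.2, -0.5], "turn": [0, 0, 0], "fingers": 0.7},
    {"travel": [-0.5, -0.2, 0], "turn": [0, 0, 0], "fingers": 0.7},
    {"travel": [-0.5, -0.2, 0], "turn": [0, 0, 0], "fingers": 0.7},
    {"travel": [0, 0, 0], "turn": [0, 0, 0], "fingers": 0.7},
    {"travel": [0, 0, 0], "turn": [0, 0, 0], "fingers": 0.7}
  ]
}}

```text
clock: 49.25
ee_pos: [0.4656, -0.0133, 0.2379]
orientation: [-2.223, -2.217, 0.003]
force: [-0.5, -0.2, -0.6]
gripper_width: 0.06
```

Run:
```python
from chk import *
s=manip.state();print(s['ee_pos'],s['force'],s['clock'])
c=cam('wrist');t=cam('top');cv2.imwrite('pics/fin.png',np.hstack([c['frame'][:300,100:480],cv2.resize(t['frame'][130:290,120:320],(375,300))]))
for n,cc in(('w',c),('t',t),('s',cam('scene'))):
    P=cloud(cc);m=(np.hypot(P[...,0]-.525,P[...,1]-.1347)<.011)&(P[...,2]>.085)&(P[...,2]<.13);q=P[m]; 
    if len(q): print(n,'pin top z',np.percentile(q[:,2],90),q.mean(0),len(q))
    m=(np.hypot(P[...,0]-.525,P[...,1]-.1347)<.016)&(np.hypot(P[...,0]-.525,P[...,1]-.1347)>.0115)&(P[...,2]>.05)&(P[...,2]<.085)
    if m.sum(): print(n,'flange top z',np.median(P[m][:,2]),m.sum())
    m=(P[...,2]>.127)&(P[...,2]<.14)&(np.hypot(P[...,0]-.519,P[...,1]+.035)<.03)
    if m.sum(): print(n,'knob',P[m].mean(0))
```

```text
[ 0.4656 -0.0133  0.2379] [-0.4737 -0.1557 -0.5933] 49.25
w pin top z 0.10159273587410618 [0.5237 0.1326 0.099 ] 637
w flange top z 0.06066168684251022 335
w knob [ 0.518  -0.0354  0.1314]
t pin top z 0.10423246889943068 [0.5248 0.133  0.1003] 37
t flange top z 0.06206211592264954 39
s pin top z 0.1049342133430903 [0.5219 0.1322 0.0985] 30
s flange top z 0.06400204387020669 31
s knob [ 0.5144 -0.0388  0.1329]
```

View pics/fin.png

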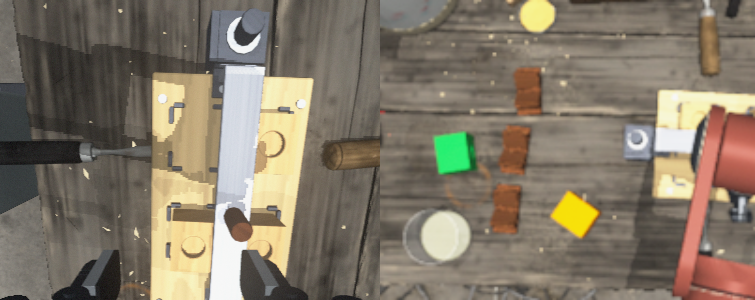

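The last picture shows the bar closed along the jig axis. The pin's flange sits on the fork at (245,35), the blanks are under the bar, and the tea glass is upright at (440,235).

```bash
python3 -c "
from plant import manip
print(manip.job_done(), manip.state()['clock'])"
```

```text
the job is handed in; nothing more can be done
the job is handed in; nothing more can be done
```

The job is done and handed in at about 49 s of the 210 s allowed; the hand-in reports no verdict.

**What I did:** I swung the keeper bar open until it met its stop and set the three blanks that were there into their own pockets, recess up. I then closed the bar to its stop and pushed the pin down through the fork and the bar's lug until it seated. The fourth cradle was empty, and the green and orange cubes were left alone.

**Last checks:**
- **Blanks:** two tops measured 68 mm, which is right for a seated blank. The third read 67.5 mm just before release, and I did not measure its height again. All three were within about 1 mm of their pocket centres where the edges showed; the third's inner edge could not be told from its neighbour.
- **Bar:** the knob is where it should be for a closed bar, and it met the stop at 27 N.
- **Pin:** it stopped going down under about 22 N. The wrist and top cameras put its flange top at 60.7 and 62.1 mm; flush is 62 mm.
- **Glass and gripper:** the tea glass is standing, and the gripper is open and clear of everything.

**Readings that disagreed:**
- The fork hole's y position varied by about 3 mm between views. I took the closest view, and the pin went in with a few newtons.
- The scene camera read the flange 2 mm higher than the other two. I put that down to calibration.
- The pin stand had been shifted about 15 mm since the start, so I measured it again before gripping the pin.

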